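# Reload the service rack with the microscope objectives in reverse order

### The job

The microscope's turret is loaded from the other end today: move the four objectives from the wooden storage rack to the aluminium service rack in reverse order, counted from the round black knob at one end of each rack. So the objective nearest the knob of the wooden rack goes into the pocket farthest from the knob of the aluminium rack, the next into the next, and the one farthest from the knob goes nearest the knob. They are delicate optics: leave each standing upright and flat in its own pocket, and never drop one or tip one over.

Things in the scene. Friction and masses are not known exactly. Their poses are not given: they have to be found in the camera images.
- objective_a: Microscope objective, the short stubby one: steel barrel 32 mm in diameter, 40 mm tall, with a broad blunt top. Stands upright on its mount; origin at the centre of its underside, z up its axis (round: yaw means nothing). Its lowest 34 mm are a plain cylinder, good to grip 10 to 34 mm above the underside. About 0.1 kg.
- objective_b: Microscope objective with a stepped nose: steel barrel 28 mm in diameter, 47 mm tall, ending in a straight nose 18 mm across. Stands upright on its mount; origin at the centre of its underside, z up its axis (round: yaw means nothing). Its lowest 34 mm are a plain cylinder, good to grip 10 to 34 mm above the underside. About 0.1 kg.
- objective_c: Microscope objective with a conical nose: steel barrel 30 mm in diameter, 54 mm tall, tapering to a 10 mm tip. Stands upright on its mount; origin at the centre of its underside, z up its axis (round: yaw means nothing). Its lowest 34 mm are a plain cylinder, good to grip 10 to 34 mm above the underside. About 0.1 kg.
- objective_d: Microscope objective, the tallest and slimmest: barrel 26 mm in diameter, 62 mm tall, ending in a thin straight nose 12 mm across. Stands upright on its mount; origin at the centre of its underside, z up its axis (round: yaw means nothing). Its lowest 34 mm are a plain cylinder, good to grip 10 to 34 mm above the underside. About 0.1 kg.
- pad_a: Fixed square cork pad, 46 x 46 x 3 mm, on the storage rack; objective_a stands on it at the start (within 5 mm of its middle). The four pads look alike and never move, so they keep the starting order. Origin at the centre of its underside, 15 mm above the table; top 18 mm above the table.
- pad_b: Fixed square cork pad, 46 x 46 x 3 mm, on the storage rack; objective_b stands on it at the start (within 5 mm of its middle). The four pads look alike and never move, so they keep the starting order. Origin at the centre of its underside, 15 mm above the table; top 18 mm above the table.
- pad_c: Fixed square cork pad, 46 x 46 x 3 mm, on the storage rack; objective_c stands on it at the start (within 5 mm of its middle). The four pads look alike and never move, so they keep the starting order. Origin at the centre of its underside, 15 mm above the table; top 18 mm above the table.
- pad_d: Fixed square cork pad, 46 x 46 x 3 mm, on the storage rack; objective_d stands on it at the start (within 5 mm of its middle). The four pads look alike and never move, so they keep the starting order. Origin at the centre of its underside, 15 mm above the table; top 18 mm above the table.
- storage_rack: Fixed wooden board, 64 mm wide (x), 244 mm long (y = -113 to +131 mm), 15 mm thick, turned any way. Four cork pads in a row along y, centred at y = -82.5, -27.5, 27.5, 82.5 mm, x = 0, hold the objectives in any order. Round black knob, 24 mm across, at y = +118 mm only, its top 43 mm above the table. Origin at table height under the middle of the row, z up.
- service_rack: Fixed aluminium board, 60 mm wide (x), 244 mm long (y), turned any way, with four empty pockets along y, centred at y = -82.5, -27.5, 27.5, 82.5 mm, x = 0: each 50 x 50 mm, flat black floor 15 mm above the table, ridges 5 mm wide and 4 mm high around. Round black knob, 24 mm across, at y = +118 mm only, its top 43 mm above the table. Origin at table height under the middle of the row, z up.
Things that resemble listed ones, but are neither listed nor needed, are in the scene too. Leave any purple look-alike of the objective_b alone.

How it is judged:
At the end, for the whole second after the job is handed in: All four objectives stand upright (within about 6 degrees), at rest and released, flat on the floors of the service rack's pockets, each within 12.5 mm of its pocket's centre along and across the rack, in the reverse of their starting order on the storage rack as counted from each rack's knob (((y of pad_a in the frame of storage_rack between -0.1025 and -0.0625 m and y of objective_a in the frame of service_rack between 0.07 and 0.095 m) or (y of pad_a in the frame of storage_rack between -0.0475 and -0.0075 m and y of objective_a in the frame of service_rack between 0.015 and 0.04 m) or (y of pad_a in the frame of storage_rack between 0.0075 and 0.0475 m and y of objective_a in the frame of service_rack between -0.04 and -0.015 m) or (y of pad_a in the frame of storage_rack between 0.0625 and 0.1025 m and y of objective_a in the frame of service_rack between -0.095 and -0.07 m)) and x of objective_a in the frame of service_rack between -0.0125 and 0.0125 m and z of objective_a in the frame of service_rack between 0.012 and 0.0178 m and angle between each of objective_a, objective_b, objective_c, objective_d's own z axis and vertical below 0.1 rad and linear speed of each of objective_a, objective_b, objective_c, objective_d below 0.02 m/s and angular speed of each of objective_a, objective_b, objective_c, objective_d below 0.2 rad/s and ((y of pad_b in the frame of storage_rack between -0.1025 and -0.0625 m and y of objective_b in the frame of service_rack between 0.07 and 0.095 m) or (y of pad_b in the frame of storage_rack between -0.0475 and -0.0075 m and y of objective_b in the frame of service_rack between 0.015 and 0.04 m) or (y of pad_b in the frame of storage_rack between 0.0075 and 0.0475 m and y of objective_b in the frame of service_rack between -0.04 and -0.015 m) or (y of pad_b in the frame of storage_rack between 0.0625 and 0.1025 m and y of objective_b in the frame of service_rack between -0.095 and -0.07 m)) and x of objective_b in the frame of service_rack between -0.0125 and 0.0125 m and z of objective_b in the frame of service_rack between 0.012 and 0.0178 m and ((y of pad_c in the frame of storage_rack between -0.1025 and -0.0625 m and y of objective_c in the frame of service_rack between 0.07 and 0.095 m) or (y of pad_c in the frame of storage_rack between -0.0475 and -0.0075 m and y of objective_c in the frame of service_rack between 0.015 and 0.04 m) or (y of pad_c in the frame of storage_rack between 0.0075 and 0.0475 m and y of objective_c in the frame of service_rack between -0.04 and -0.015 m) or (y of pad_c in the frame of storage_rack between 0.0625 and 0.1025 m and y of objective_c in the frame of service_rack between -0.095 and -0.07 m)) and x of objective_c in the frame of service_rack between -0.0125 and 0.0125 m and z of objective_c in the frame of service_rack between 0.012 and 0.0178 m and ((y of pad_d in the frame of storage_rack between -0.1025 and -0.0625 m and y of objective_d in the frame of service_rack between 0.07 and 0.095 m) or (y of pad_d in the frame of storage_rack between -0.0475 and -0.0075 m and y of objective_d in the frame of service_rack between 0.015 and 0.04 m) or (y of pad_d in the frame of storage_rack between 0.0075 and 0.0475 m and y of objective_d in the frame of service_rack between -0.04 and -0.015 m) or (y of pad_d in the frame of storage_rack between 0.0625 and 0.1025 m and y of objective_d in the frame of service_rack between -0.095 and -0.07 m)) and x of objective_d in the frame of service_rack between -0.0125 and 0.0125 m and z of objective_d in the frame of service_rack between 0.012 and 0.0178 m); the robot touches nothing.
It fails at once if an objective is tipped over (leans more than about 45 degrees) (angle between any of objective_a, objective_b, objective_c, objective_d's own z axis and vertical above 0.8 rad).
It fails at once if an objective is dropped (out of the fingers with its underside more than 50 mm above the table) ((height (world z) of objective_a above 0.05 m and contact force between the fingers and objective_a below 0.1 N) or (height (world z) of objective_b above 0.05 m and contact force between the fingers and objective_b below 0.1 N) or (height (world z) of objective_c above 0.05 m and contact force between the fingers and objective_c below 0.1 N) or (height (world z) of objective_d above 0.05 m and contact force between the fingers and objective_d below 0.1 N)).
It also fails if it takes over 88 s, if anything falls off the work surface, if the arm or the gripper's body presses on something with over 40 N, if the wrist force passes 120 N, or if a joint passes its speed limit or range.

### The arm

A 6-joint arm with a two-finger parallel gripper is mounted at the origin on the work surface. World frame = base frame: x ahead of the robot, y to its left, z up, the work surface at z = 0. Lengths are in m, angles in rad, forces in N, time in s.
With the tool pointing down it reaches from about 0.375 to 0.9 m from the base axis. Payload 3.1 kg.
Tool frame: the origin (TCP) lies at the very end of the fingers, on their centre line; the grasp point (between the pads) lies 19 mm behind it; z points along the fingers, y is the direction in which the jaws open and shut (so a half turn about z gives the same grasp; the last joint's range is limited). The gripper opens to 85 mm and grips with 20 to 120 N. Pads are 22 mm wide; open, the fingers measure 114 mm over their backs; the gripper's body (76 mm by 85 mm) begins 54 mm behind the grasp point. The pads swing forward as they close: fully open they stand 13 mm farther back than shut.
Start: joints at [0.926, 0.527, 1.433, -0, 1.181, -0.178], TCP at [0.281, 0.558, 0.231] pointing down, gripper open.
Joint ranges: [-3.08, 3.08], [-0.75, 2.2], [0.22, 2.44], [-1.43, 4.57], [0, 2.65], [-2.85, 2.85]. Speed limits (rad/s): [2.79, 2.79, 3.14, 3.14, 3.14, 3.14].

### API

Orientations are given as a unit quaternion [w, x, y, z].
In Python, from plant import readout, vision, order gives the robot as it stands. The module is installed in compiled form; this text tells all that it offers.
- The arm moves only by the tool arm_command, never from a script. Its argument "commands" is a list of rows, each an object with "twist": the turn, a rotation vector about the tool's x, y, z in rad, a list of three; "xyz": the shift along the tool's x, y, z in m, a list of three; "hand": the opening, from -1 (shut) to 1 (fully open), so that 0 is half open. In form: [{"twist": [wx, wy, wz], "xyz": [dx, dy, dz], "hand": hand}, ...]. A call has 1 to 12 rows; each row shifts and turns the commanded pose from where the row before left it, along the tool's axes as they then stand; what a row does not reach is not made up. A row lasts 1/10 s, in which the tool goes at most 50 mm and 8.59 degrees, less where a joint would pass 70% of its speed; a pose out of reach is approached as far as the arm can. A call with a gripper value outside its range is refused whole. The fingers move at their own pace and stop on an object; "grip_force" is the grip in N (left out, the last holds). Time passes only in rows, so rows that do not move let the fingers close. It gives the time, the measured TCP pose, the force and the opening at its end, in the units of the state.
- readout.sense(): the state, without advancing time (a new reading comes with each control period).
- vision.capture(name): name is "scene" or "top" or "wrist"; returns the picture (400x640x3 uint8, blue, green, red); there is no depth.
- vision.camera_model(name): a dict with "fx", "fy", "cx", "cy" (pixels), "distortion" ([k1, k2, p1, p2, k3] as OpenCV has them; the pictures are not rectified), "R" (3x3) and "t" (3): a world point X has camera coordinates R X + t. Camera axes: x right, y down, z forward; pixel columns grow to the right and rows downward; lengths in m; the calibration is good to about 2 mm. A picture is of the moment at which its call begins: read the wrist's pose just before it. camera_model takes no time and is no camera call; for the wrist camera it gives the pose at the moment of the call.
- order.close_job(): hands the job in, once; it reports no verdict.
The state is a dict: "t": time; "joint_positions": joint angles; "qvel": joint speeds; "tau": joint torques, N m; "tcp_pos": TCP position; "eef_rot": TCP orientation; "wrist_force": force on the tool from outside, world axes, zero at the start; "wrist_torque": the same for the moment, N m; "gripper_width": finger opening in m.
Only numpy, scipy, OpenCV 4.12 (cv2) and the standard library are available. Lean on these libraries where they do the work, as an engineer would, in place of code of your own. Each camera call takes 0.05 s, during which the arm holds its last target.

## Working session

There is one attempt and no reset: what is moved stays moved. The work goes in short steps, Python scripts to look and compute and a tool call to move; the robot and the scene stay as the last step left them, time stands still between calls to the robot, and variables do not carry over. Pictures are saved under pics/ and viewed, and the job is handed in when it is done.

Besides the shell and the picture viewer there is one more tool, called after ">>>" as name([rows], argument=value, ...), one row to a line, values as JSON. arm_command: Moves the arm, as the interface text tells. Its arguments: {"type":"object","properties":{"commands":{"type":"array"},"grip_force":{"type":"number"}},"required":["commands"]}

```bash
mkdir -p pics; python3 - <<'E'
from plant import readout, vision, order
import cv2
s=readout.sense(); print(s)
for n in ["top","scene"]:
    im=vision.capture(n); cv2.imwrite(f"pics/{n}0.png",im)
    m=vision.camera_model(n); print(n,m)
E
```

```text
{'t': 0.0, 'joint_positions': array([ 9.26520294e-01,  5.28493181e-01,  1.43392420e+00, -1.79630298e-05,
        1.18141749e+00, -1.78459225e-01]), 'qvel': array([-0.00128278, -0.00041958,  0.00124534, -0.00105771,  0.00025702,
        0.00058523]), 'tau': array([ 1.12882713e-03, -4.42349589e+01, -1.78031266e+01, -2.41855532e-04,
        8.30316130e-03,  9.11762697e-06]), 'tcp_pos': array([0.28022713, 0.55783448, 0.23031008]), 'eef_rot': array([-4.40677208e-04,  2.30804899e-01,  9.72999405e-01, -1.03089999e-03]), 'wrist_force': array([-0.99543523, -0.41345004,  0.70006589]), 'wrist_torque': array([ 0.03707711, -0.0308103 ,  0.01774853]), 'gripper_width': 0.08511598883345098}
top {'fx': 369.01106985808923, 'fy': 369.01106985808923, 'cx': 319.21826306868223, 'cy': 198.63438789782802, 'distortion': array([0.01412715, 0.        , 0.        , 0.        , 0.        ]), 'R': array([[-0.02379709, -0.99936286, -0.02660007],
       [-0.98367733,  0.0281541 , -0.17772523],
       [ 0.17836089,  0.02193654, -0.98372058]]), 't': array([0.03849486, 0.57699559, 0.60889982])}
scene {'fx': 385.603399160932, 'fy': 385.603399160932, 'cx': 311.3797390570744, 'cy': 201.72446055560584, 'distortion': array([-0.06495026,  0.        ,  0.        ,  0.        ,  0.        ]), 'R': array([[ 0.38411733,  0.92327402,  0.00435381],
       [ 0.59417452, -0.24358451, -0.76656587],
       [-0.70668983,  0.29703816, -0.64215093]]), 't': array([-0.2493487 , -0.28493652,  1.17873922])}
```

View pics/top0.png

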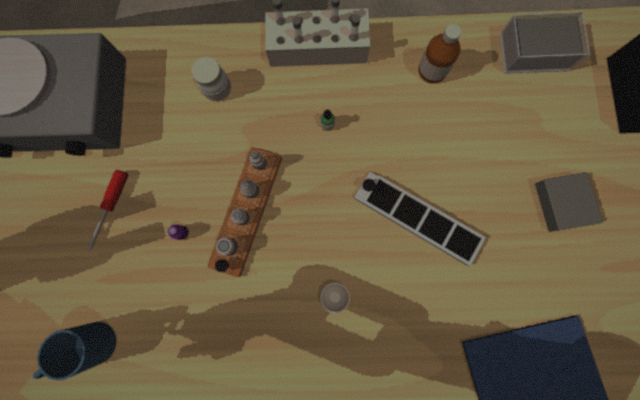

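View pics/scene0.png

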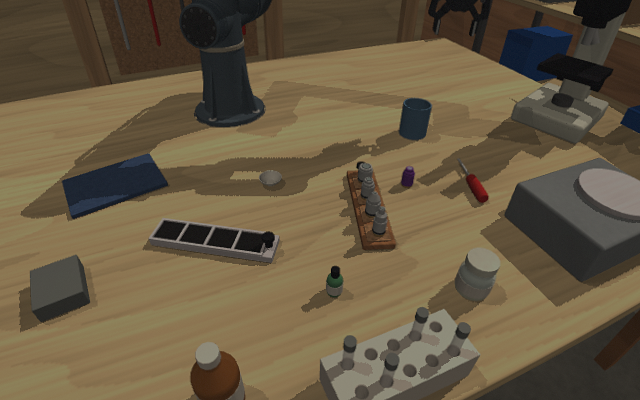

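The top view shows the wooden rack running from about (257,158) to its knob at (222,265). The aluminium rack has its knob at (369,185) and its far end at about (478,250). I'll zoom in for detail.

```bash
python3 - <<'E'
import cv2
im=cv2.imread("pics/top0.png")
a=cv2.resize(cv2.convertScaleAbs(im[140:285,195:295],alpha=1.6),None,fx=4,fy=4,interpolation=cv2.INTER_CUBIC)
b=cv2.resize(cv2.convertScaleAbs(im[160:275,345:495],alpha=1.6),None,fx=5,fy=5,interpolation=cv2.INTER_CUBIC)
cv2.imwrite("pics/za.png",a);cv2.imwrite("pics/zb.png",b)
E
```

```text
(no output)
```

View pics/za.png

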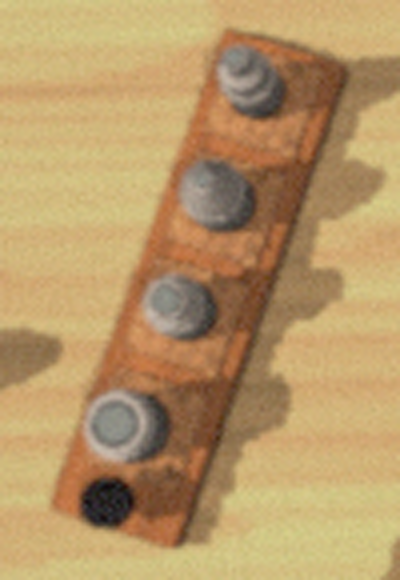

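View pics/zb.png

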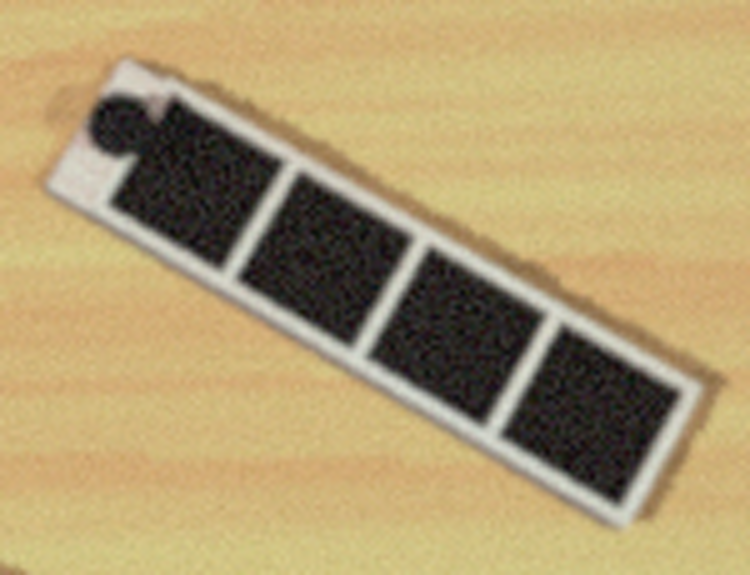

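Counted from the knob, the wooden rack holds a (stubby), b (stepped), c (cone) and d (slim). Next I'll compute world positions from these pixels.

```bash
cat > h.py <<'E'
import numpy as np, cv2
from scipy.optimize import least_squares
from scipy.spatial.transform import Rotation as Ro
def p2w(m,uv,z):
    K=np.array([[m['fx'],0,m['cx']],[0,m['fy'],m['cy']],[0,0,1]])
    uv=np.array(uv,float).reshape(-1,1,2)
    n=cv2.undistortPoints(uv,K,np.array(m['distortion'])).reshape(-1,2)
    d=np.c_[n,np.ones(len(n))]@m['R']; C=-m['R'].T@m['t']
    z=np.broadcast_to(z,len(n)); s=(z-C[2])/d[:,2]
    return C+d*s[:,None]
def w2p(m,X):
    K=np.array([[m['fx'],0,m['cx']],[0,m['fy'],m['cy']],[0,0,1]])
    return cv2.projectPoints(np.array(X,float).reshape(-1,1,3),cv2.Rodrigues(m['R'])[0],np.array(m['t']),K,np.array(m['distortion']))[0].reshape(-1,2)
def fitrack(W,L):
    # W world xy, L local xy ; returns x,y,yaw
    def f(p):
        c,s=np.cos(p[2]),np.sin(p[2]); return (np.c_[p[0]+c*L[:,0]-s*L[:,1],p[1]+s*L[:,0]+c*L[:,1]]-W).ravel()
    d=W[0]-W[-1];l=L[0]-L[-1]
    y0=np.arctan2(d[1],d[0])-np.arctan2(l[1],l[0])
    r=least_squares(f,[*W.mean(0),y0]); return r.x,r.fun.reshape(-1,2)
def loc(p,l):
    l=np.atleast_2d(l);c,s=np.cos(p[2]),np.sin(p[2]); return np.c_[p[0]+c*l[:,0]-s*l[:,1],p[1]+s*l[:,0]+c*l[:,1]]
E
python3 - <<'E'
from h import *
from plant import vision
m=vision.camera_model("top"); np.set_printoptions(precision=4,suppress=True)
z5=lambda a:(np.array(a)+.5)/5-.5+[345,160]
z4=lambda a:(np.array(a)+.5)/4-.5+[195,140]
W=p2w(m,z5([(124,125),(198,183),(328,258),(459.5,336),(591,414)]),[.043,.017,.017,.017,.017])
ys=np.array([118,82.5,27.5,-27.5,-82.5])/1e3
L=np.c_[0*ys,ys]
p,r=fitrack(W[:,:2],L); print("service",p,r*1e3)
# pocket-only
p,r=fitrack(W[1:,:2],L[1:]); print("service",p); print(loc(p,L[1:]), r*1e3)
# storage: knob top, tops of objectives
W=p2w(m,z4([(107,502),(113,425),(170,300),(200,185),(236,62)]),[.043,.058,.065,.072,.080])
print(W)
p,r=fitrack(W[:,:2],L); print("storage",p,r*1e3); print(loc(p,L))
# board corners z=.015
W=p2w(m,z4([(222,30),(347,72),(180,547),(52,508)]),.015); print(W)
Lc=np.array([[-32,-113],[32,-113],[32,131],[-32,131]])/1e3
for LL in(Lc,Lc*[-1,1]):
  p,r=fitrack(W[:,:2],LL); print(p,r*1e3)
print("purple",p2w(m,[(178,232)],.03), p2w(m,[(335,297)],.03))
print(w2p(m,[.28,.558,.231]))
E
```

```text
service [ 0.5401 -0.1675 -0.5714] [[ 1.1082  0.2001]
 [-0.5958  0.0401]
 [-0.5546  0.3709]
 [ 0.0341  0.2392]
 [ 0.0082 -0.8502]]
service [ 0.5404 -0.1675 -0.5779]
[[ 0.5855 -0.0984]
 [ 0.5554 -0.1444]
 [ 0.5254 -0.1905]
 [ 0.4953 -0.2366]] [[ 0.1271 -0.1987]
 [-0.1289  0.3246]
 [ 0.1625  0.3855]
 [-0.1607 -0.5114]]
[[0.4649 0.1995 0.043 ]
 [0.4978 0.1934 0.058 ]
 [0.5511 0.1676 0.065 ]
 [0.6007 0.1534 0.072 ]
 [0.6539 0.1363 0.08  ]]
storage [0.576  0.1623 1.2367] [[-0.3991  1.4586]
 [ 0.2457 -4.032 ]
 [-1.139   3.7541]
 [ 1.2269 -0.1154]
 [ 0.0656 -1.0652]]
[[0.4645 0.201 ]
 [0.498  0.1894]
 [0.55   0.1713]
 [0.602  0.1533]
 [0.6539 0.1353]]
[[0.6905 0.1566 0.015 ]
 [0.6674 0.0956 0.015 ]
 [0.444  0.1735 0.015 ]
 [0.463  0.2331 0.015 ]]
[0.5748 0.1618 1.2415] [[-19.2057 -61.647 ]
 [ 24.6504  59.9197]
 [ 17.1512  60.9199]
 [-22.5959 -59.1926]]
[0.5748 0.1618 1.2405] [[ 1.4812 -1.2099]
 [ 3.8854 -0.7454]
 [-3.5357  0.4828]
 [-1.8309  1.4725]]
purple [[0.527  0.2849 0.03  ]] [[0.4048 0.0002 0.03  ]]
[[-134.4471  434.2023]]
```

```bash
cat >> h.py <<'E'
def plan(target,jaw=None):
    """remaining shift in tool axes (given current measured pose) & tool z twist needed"""
    from plant import readout
    s=readout.sense(); q=s['eef_rot']; R=Ro.from_quat([q[1],q[2],q[3],q[0]]).as_matrix()
    cur=np.arctan2(R[1,1],R[0,1]); out=R.T@(np.array(target)-s['tcp_pos'])
    tw=None
    if jaw is not None:
        d=(jaw-cur+np.pi)%(2*np.pi)-np.pi; tw=-d
        Rn=Ro.from_rotvec([0,0,d]).as_matrix()@R
        print("after-turn shift",(Rn.T@(np.array(target)-s['tcp_pos'])).round(4))
    print("t",round(s['t'],2),"tcp",s['tcp_pos'].round(4),"jaw",cur.round(4),"tilt z",R[:,2].round(4),"shift",out.round(4),"twistz",tw,"w",s['gripper_width'],"F",s['wrist_force'].round(1))
    return out,tw
E
python3 - <<'E'
from h import *
from plant import vision,readout
m=vision.camera_model("wrist"); np.set_printoptions(precision=4,suppress=True)
s=readout.sense();q=s['eef_rot']; R=Ro.from_quat([q[1],q[2],q[3],q[0]]).as_matrix()
C=-m['R'].T@m['t']; print(m['fx'],"cam in tool",R.T@(C-s['tcp_pos']),"axes cols x,y,z in tool",R.T@m['R'].T)
plan([.575,.162,.23],1.24)
E
```

```text
275.6515751933704 cam in tool [ 0.0831  0.     -0.1425] axes cols x,y,z in tool [[-0.0007 -0.9472 -0.3205]
 [ 1.     -0.0006 -0.0002]
 [-0.     -0.3205  0.9472]]
after-turn shift [-0.4073 -0.2787  0.0008]
t 0.1 tcp [0.2803 0.5579 0.2304] jaw 1.105 tilt z [-0.0012 -0.0016 -1.    ] shift [-0.4411 -0.2214  0.0007] twistz -0.13498890346845727 w 0.08543009422117394 F [-0.2  0.5  1. ]
```

>>> arm_command([
  {"twist": [0,0,-0.135],"xyz": [0,0,0],"hand": 1},
  {"twist": [0,0,0],"xyz": [-0.0408,-0.0279,0],"hand": 1},
  {"twist": [0,0,0],"xyz": [-0.0408,-0.0279,0],"hand": 1},
  {"twist": [0,0,0],"xyz": [-0.0408,-0.0279,0],"hand": 1},
  {"twist": [0,0,0],"xyz": [-0.0408,-0.0279,0],"hand": 1},
  {"twist": [0,0,0],"xyz": [-0.0408,-0.0279,0],"hand": 1},
  {"twist": [0,0,0],"xyz": [-0.0408,-0.0279,0],"hand": 1},
  {"twist": [0,0,0],"xyz": [-0.0408,-0.0279,0],"hand": 1},
  {"twist": [0,0,0],"xyz": [-0.0408,-0.0279,0],"hand": 1},
  {"twist": [0,0,0],"xyz": [-0.0408,-0.0279,0],"hand": 1},
  {"twist": [0,0,0],"xyz": [-0.0408,-0.0279,0],"hand": 1},
  {"twist": [0,0,0],"xyz": [0,0,0.03],"hand": 1},
])

```text
t: 1.3
tcp_pos: [0.5839, 0.1569, 0.2046]
eef_rot: [0.007, 0.168, 0.986, 0.001]
wrist_force: [0.3, 0.2, -0.8]
gripper_width: 0.0857
```

>>> arm_command([
  {"twist": [0,0,0],"xyz": [0,0,0],"hand": 1},
  {"twist": [0,0,0],"xyz": [0,0,0],"hand": 1},
])

```text
t: 1.5
tcp_pos: [0.5746, 0.1622, 0.2005]
eef_rot: [-0.002, 0.165, 0.986, -0.0]
wrist_force: [-0.7, 0.8, 1.1]
gripper_width: 0.0855
```

```bash
python3 - <<'E'
from h import *
from plant import vision,readout
import pickle
plan([.575,.162,.20],1.24)
m=vision.camera_model("wrist"); im=vision.capture("wrist")
pickle.dump(m,open("w1.pkl","wb")); cv2.imwrite("pics/w1.png",im)
cv2.imwrite("pics/w1b.png",cv2.convertScaleAbs(im,alpha=1.6))
E
```

```text
after-turn shift [-0.0004 -0.0001  0.0005]
t 1.5 tcp [0.5746 0.1622 0.2005] jaw 1.2401 tilt z [-0.0036 -0.     -1.    ] shift [-0.0004 -0.0001  0.0005] twistz 7.514861683244334e-05 w 0.08545830833123037 F [-0.7  0.8  1.1]
```

View pics/w1b.png

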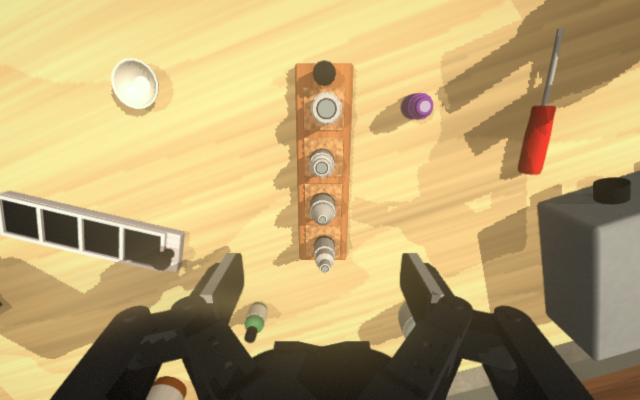

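The wrist view shows the rack upright in the frame, with the knob at (324,73). Below it are a at (326,108), b (321,165), c (322,213) and d (325,260). The order is confirmed; I'll zoom in to measure.

```bash
python3 - <<'E'
import cv2
im=cv2.imread("pics/w1.png")
cv2.imwrite("pics/w1z.png",cv2.resize(cv2.convertScaleAbs(im[60:160,280:370],alpha=1.4),None,fx=6,fy=6,interpolation=cv2.INTER_CUBIC)[:600])
cv2.imwrite("pics/w1y.png",cv2.resize(cv2.convertScaleAbs(im[140:280,280:370],alpha=1.4),None,fx=4,fy=4,interpolation=cv2.INTER_CUBIC)[:600])
E
```

```text
(no output)
```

View pics/w1z.png

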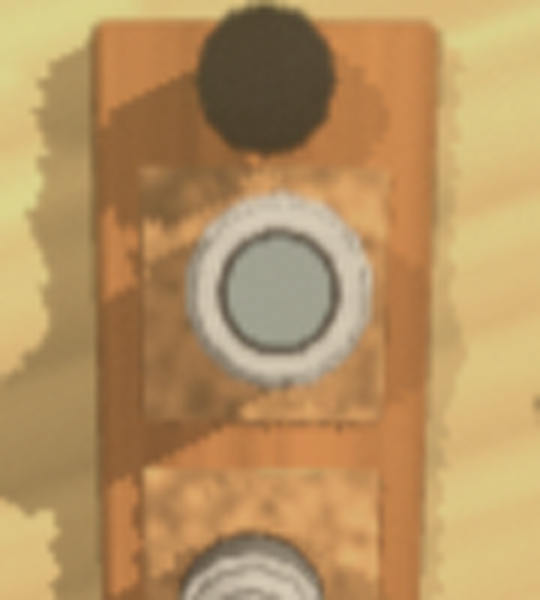

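View pics/w1y.png

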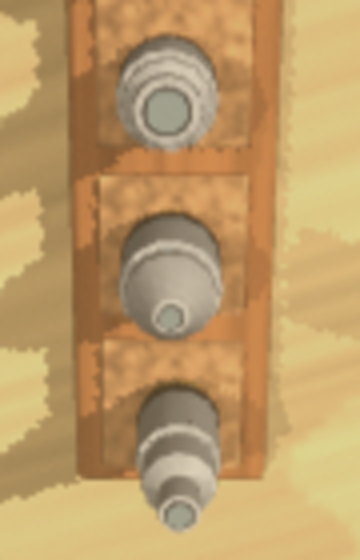

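```bash
python3 - <<'E'
from h import *
import pickle
np.set_printoptions(precision=4,suppress=True)
m=pickle.load(open("w1.pkl","rb"))
z6=lambda a:(np.array(a)+.5)/6-.5+[280,60]
z4=lambda a:(np.array(a)+.5)/4-.5+[280,140]
uv=np.vstack([z6([(266,80),(280,291)]),z4([(166,110),(170,317),(178,515)])])
W=p2w(m,uv,[.043,.058,.065,.072,.080]); print(W[:,:2])
ys=np.array([118,82.5,27.5,-27.5,-82.5])/1e3; L=np.c_[0*ys,ys]
p,r=fitrack(W[:,:2],L); c,s=np.cos(p[2]),np.sin(p[2])
print(p,"resid local",(r@np.array([[c,-s],[s,c]]))*1e3)
# pads: pad a corners z=.018
pa=p2w(m,z6([(143,168),(386,168),(380,420),(140,418)]),.018); print(pa[:,:2],pa.mean(0)[:2])
pc=p2w(m,z4([(98,175),(248,175)]),.018);print(pc[:,:2])
# service rack from wrist pic: pocket centres at z=.017 approx + knob
print(p2w(m,[(20,218),(61,230),(102,240),(144,247)],.017)[:,:2])
E
```

```text
[[0.4658 0.2021]
 [0.4983 0.1933]
 [0.5512 0.1697]
 [0.6029 0.1531]
 [0.6562 0.1371]]
[0.5771 0.1632 1.2335] resid local [[ 0.2176  0.0455]
 [-2.2591 -1.8093]
 [ 2.4541  0.8562]
 [ 1.0759  0.1786]
 [-1.4885  0.729 ]]
[[0.47   0.177 ]
 [0.4845 0.2191]
 [0.5271 0.2044]
 [0.5118 0.1611]] [0.4983 0.1904]
[[0.5727 0.1403]
 [0.5876 0.1835]]
[[ 0.4935 -0.2351]
 [ 0.5269 -0.1903]
 [ 0.5579 -0.1441]
 [ 0.5856 -0.0943]]
```

```bash
python3 - <<'E'
from h import *
plan([.498,.1933,.024],1.235)
E
```

```text
after-turn shift [0.0828 0.0034 0.1775]
t 1.55 tcp [0.5752 0.1627 0.2014] jaw 1.241 tilt z [-1.1e-03  1.0e-04 -1.0e+00] shift [0.0828 0.0039 0.1775] twistz 0.006036406154462881 w 0.08532708239318934 F [-0.1  0.2  1. ]
```

>>> arm_command([
  {"twist": [0,0,0.006],"xyz": [0.0414,0.0017,0.01],"hand": 1},
  {"twist": [0,0,0],"xyz": [0.0414,0.0017,0.02],"hand": 1},
  {"twist": [0,0,0],"xyz": [0,0,0.04],"hand": 1},
  {"twist": [0,0,0],"xyz": [0,0,0.04],"hand": 1},
  {"twist": [0,0,0],"xyz": [0,0,0.03],"hand": 1},
  {"twist": [0,0,0],"xyz": [0,0,0.02],"hand": 1},
  {"twist": [0,0,0],"xyz": [0,0,0.01],"hand": 1},
  {"twist": [0,0,0],"xyz": [0,0,0.0075],"hand": 1},
  {"twist": [0,0,0],"xyz": [0,0,0],"hand": 1},
  {"twist": [0,0,0],"xyz": [0,0,0],"hand": 1},
], grip_force=25)

```text
t: 2.55
tcp_pos: [0.4995, 0.1927, 0.0248]
eef_rot: [0.001, 0.167, 0.986, 0.0]
wrist_force: [0.8, -0.1, -0.0]
gripper_width: 0.0855
```

```bash
python3 - <<'E'
from h import *
from plant import vision
plan([.498,.1933,.024],1.235)
im=vision.capture("wrist")
cv2.imwrite("pics/w2.png",cv2.convertScaleAbs(im,alpha=1.6))
E
```

```text
after-turn shift [0.0016 0.     0.0008]
t 2.55 tcp [0.4995 0.1927 0.0248] jaw 1.2345 tilt z [ 1.9e-03  3.0e-04 -1.0e+00] shift [0.0016 0.     0.0008] twistz -0.0005006015654700491 w 0.08551039256899397 F [ 0.8 -0.1 -0. ]
```

View pics/w2.png

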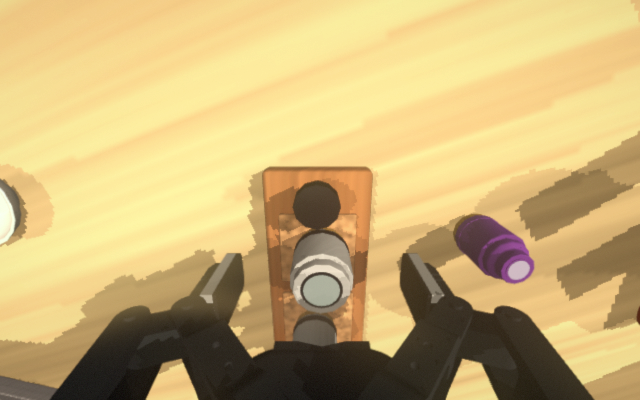

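Objective a's top is at (322,290), centred between the fingertips at (225,280) and (420,280). Closing.

>>> arm_command([
  {"twist": [0,0,0],"xyz": [0.001,0,0],"hand": -1},
  {"twist": [0,0,0],"xyz": [0,0,0],"hand": -1},
  {"twist": [0,0,0],"xyz": [0,0,0],"hand": -1},
  {"twist": [0,0,0],"xyz": [0,0,0],"hand": -1},
  {"twist": [0,0,0],"xyz": [0,0,0],"hand": -1},
  {"twist": [0,0,0],"xyz": [0,0,0],"hand": -1},
  {"twist": [0,0,0],"xyz": [0,0,0],"hand": -1},
  {"twist": [0,0,0],"xyz": [0,0,0],"hand": -1},
  {"twist": [0,0,0],"xyz": [0,0,0],"hand": -1},
  {"twist": [0,0,0],"xyz": [0,0,0],"hand": -1},
], grip_force=35)

```text
t: 3.6
tcp_pos: [0.498, 0.1927, 0.0242]
eef_rot: [0.0, 0.168, 0.986, 0.0]
wrist_force: [-2.4, 0.3, 6.1]
gripper_width: 0.0311
```

```bash
python3 - <<'E'
from h import *
from plant import vision
plan([.498,.1933,.11],-.573)
im=vision.capture("wrist")
cv2.imwrite("pics/w3.png",cv2.convertScaleAbs(im,alpha=1.6))
E
```

```text
after-turn shift [ 0.0005 -0.0004 -0.0858]
t 3.6 tcp [0.498  0.1927 0.0242] jaw 1.234 tilt z [ 5.e-04  0.e+00 -1.e+00] shift [ 0.0002  0.0006 -0.0858] twistz 1.8069707669544182 w 0.031068520047792553 F [-2.4  0.3  6.1]
```

View pics/w3.png

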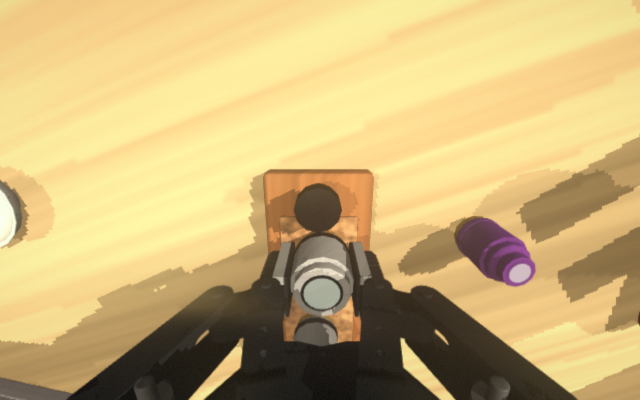

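Gripped: the opening is 31 mm against a 32 mm barrel. Lift and turn.

>>> arm_command([
  {"twist": [0,0,0],"xyz": [0,0,-0.01],"hand": -1},
  {"twist": [0,0,0],"xyz": [0,0,-0.025],"hand": -1},
  {"twist": [0,0,0],"xyz": [0,0,-0.03],"hand": -1},
  {"twist": [0,0,0.1],"xyz": [0,0,-0.03],"hand": -1},
  {"twist": [0,0,0.13],"xyz": [0,0,-0.01],"hand": -1},
  {"twist": [0,0,0.13],"xyz": [0,0,0],"hand": -1},
  {"twist": [0,0,0.13],"xyz": [0,0,0],"hand": -1},
  {"twist": [0,0,0.13],"xyz": [0,0,0],"hand": -1},
  {"twist": [0,0,0.13],"xyz": [0,0,0],"hand": -1},
  {"twist": [0,0,0.13],"xyz": [0,0,0],"hand": -1},
  {"twist": [0,0,0.13],"xyz": [0,0,0],"hand": -1},
  {"twist": [0,0,0.13],"xyz": [0,0,0],"hand": -1},
])

```text
t: 4.85
tcp_pos: [0.4975, 0.1926, 0.1289]
eef_rot: [-0.0, 0.675, 0.738, -0.0]
wrist_force: [0.6, 0.2, -1.5]
gripper_width: 0.0313
```

>>> arm_command([
  {"twist": [0,0,0.13],"xyz": [0,0,0],"hand": -1},
  {"twist": [0,0,0.13],"xyz": [0,0,0],"hand": -1},
  {"twist": [0,0,0.13],"xyz": [0,0,0],"hand": -1},
  {"twist": [0,0,0.13],"xyz": [0,0,0],"hand": -1},
  {"twist": [0,0,0.13],"xyz": [0,0,0],"hand": -1},
  {"twist": [0,0,0.02],"xyz": [0,0,0],"hand": -1},
  {"twist": [0,0,0],"xyz": [0,0,0],"hand": -1},
])

```text
t: 5.55
tcp_pos: [0.4977, 0.1926, 0.1289]
eef_rot: [-0.0, 0.878, 0.478, -0.0]
wrist_force: [0.4, -0.7, -1.4]
gripper_width: 0.031
```

```bash
python3 - <<'E'
from h import *
plan([.4955,-.2366,.129],-.573)
E
```

```text
after-turn shift [-3.618e-01  2.309e-01 -1.000e-04]
t 5.55 tcp [0.4977 0.1926 0.1289] jaw -0.574 tilt z [-3.e-04 -1.e-04 -1.e+00] shift [-3.616e-01  2.312e-01 -1.000e-04] twistz -0.0009693273256070611 w 0.031002439642424377 F [ 0.4 -0.7 -1.4]
```

>>> arm_command([
  {"twist": [0,0,0],"xyz": [-0.018,0.0115,0],"hand": -1},
  {"twist": [0,0,0],"xyz": [-0.0362,0.0231,0],"hand": -1},
  {"twist": [0,0,0],"xyz": [-0.0362,0.0231,0],"hand": -1},
  {"twist": [0,0,0],"xyz": [-0.0362,0.0231,0],"hand": -1},
  {"twist": [0,0,0],"xyz": [-0.0362,0.0231,0],"hand": -1},
  {"twist": [0,0,0],"xyz": [-0.0362,0.0231,0],"hand": -1},
  {"twist": [0,0,0],"xyz": [-0.0362,0.0231,0],"hand": -1},
  {"twist": [0,0,0],"xyz": [-0.0362,0.0231,0],"hand": -1},
  {"twist": [0,0,0],"xyz": [-0.0362,0.0231,0],"hand": -1},
  {"twist": [0,0,0],"xyz": [-0.0362,0.0231,0],"hand": -1},
  {"twist": [0,0,0],"xyz": [-0.018,0.0118,0],"hand": -1},
  {"twist": [0,0,0],"xyz": [0,0,0],"hand": -1},
])

```text
t: 6.75
tcp_pos: [0.4954, -0.2406, 0.129]
eef_rot: [0.002, 0.879, 0.476, 0.0]
wrist_force: [0.8, 1.2, -0.6]
gripper_width: 0.031
```

```bash
python3 - <<'E'
from h import *
from plant import vision
import pickle
plan([.4955,-.2366,.022],-.573)
m=vision.camera_model("wrist");im=vision.capture("wrist");pickle.dump(m,open("w4.pkl","wb"))
cv2.imwrite("pics/w4.png",cv2.convertScaleAbs(im,alpha=1.6))
plan([.4955,-.2366,.022],-.573)
E
```

```text
after-turn shift [ 0.0035 -0.0024  0.107 ]
t 6.75 tcp [ 0.4954 -0.2406  0.129 ] jaw -0.5782 tilt z [ 0.0023 -0.0024 -1.    ] shift [ 0.0035 -0.0024  0.107 ] twistz -0.0052315303019687676 w 0.03101375532145817 F [ 0.8  1.2 -0.6]
after-turn shift [ 0.0017 -0.      0.1067]
t 6.8 tcp [ 0.4946 -0.2381  0.1287] jaw -0.5773 tilt z [ 3.e-04  0.e+00 -1.e+00] shift [ 0.0017 -0.      0.1067] twistz -0.004343905686315708 w 0.03115397412496006 F [-0.5  1.  -1.4]
```

View pics/w4.png

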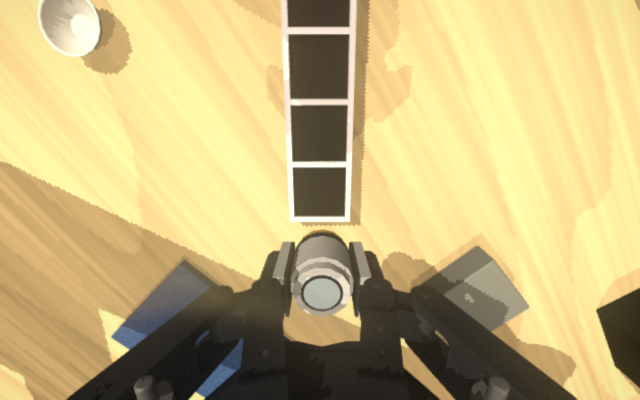

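The wrist view shows the last pocket with corners near (295,168) and (349,216). I'll check where that puts it in world coordinates.

```bash
python3 - <<'E'
from h import *
from plant import vision
import pickle
np.set_printoptions(precision=4,suppress=True)
m=pickle.load(open("w4.pkl","rb"))
P=[[(293,165),(351,165),(352,219),(293,219)],[(291,103),(351,104),(350,162),(292,161)],[(289,34),(353,33),(351,100),(290,99)]]
W=[p2w(m,q,.019)[:,:2].mean(0) for q in P]; print(np.array(W))
ys=np.array([-82.5,-27.5,27.5])/1e3
print(fitrack(np.array(W),np.c_[0*ys,ys]))
E
```

```text
[[ 0.4978 -0.2377]
 [ 0.5274 -0.1903]
 [ 0.5569 -0.1449]]
(array([ 0.5421, -0.1677, -0.5665]), array([[ 0.    ,  0.0003],
       [-0.    , -0.0006],
       [ 0.    ,  0.0003]]))
```

>>> arm_command([
  {"twist": [0,0,0],"xyz": [0.002,0.001,0.015],"hand": -1},
  {"twist": [0,0,0],"xyz": [0,0,0.03],"hand": -1},
  {"twist": [0,0,0],"xyz": [0,0,0.03],"hand": -1},
  {"twist": [0,0,0],"xyz": [0,0,0.015],"hand": -1},
  {"twist": [0,0,0],"xyz": [0,0,0.01],"hand": -1},
  {"twist": [0,0,0],"xyz": [0,0,0.005],"hand": -1},
  {"twist": [0,0,0],"xyz": [0,0,0.002],"hand": -1},
  {"twist": [0,0,0],"xyz": [0,0,0],"hand": -1},
  {"twist": [0,0,0],"xyz": [0,0,0],"hand": -1},
])

```text
t: 7.7
tcp_pos: [0.4971, -0.2358, 0.0226]
eef_rot: [0.001, 0.879, 0.477, 0.0]
wrist_force: [-0.6, 0.1, -1.9]
gripper_width: 0.0311
```

```bash
python3 - <<'E'
from h import *
plan([.4965,-.2368,.0215],-.572)
E
```

```text
after-turn shift [-0.0012  0.      0.0011]
t 7.7 tcp [ 0.4971 -0.2358  0.0226] jaw -0.5757 tilt z [ 1.2e-03 -9.0e-04 -1.0e+00] shift [-0.0012  0.      0.0011] twistz -0.003716351869056389 w 0.03106331090060582 F [-0.6  0.1 -1.9]
```

>>> arm_command([
  {"twist": [0,0,0],"xyz": [0,0,0.001],"hand": -1},
  {"twist": [0,0,0],"xyz": [0,0,0],"hand": -1},
  {"twist": [0,0,0],"xyz": [0,0,0],"hand": -0.1},
  {"twist": [0,0,0],"xyz": [0,0,0],"hand": 0},
  {"twist": [0,0,0],"xyz": [0,0,0],"hand": 1},
  {"twist": [0,0,0],"xyz": [0,0,0],"hand": 1},
  {"twist": [0,0,0],"xyz": [0,0,0],"hand": 1},
  {"twist": [0,0,0],"xyz": [0,0,0],"hand": 1},
  {"twist": [0,0,0],"xyz": [0,0,0],"hand": 1},
])

```text
t: 8.6
tcp_pos: [0.4966, -0.2355, 0.0208]
eef_rot: [0.0, 0.879, 0.477, 0.0]
wrist_force: [1.1, -0.0, 0.4]
gripper_width: 0.0854
```

```bash
python3 - <<'E'
from h import *
from plant import vision
plan([.4965,-.2368,.0215],-.572)
im=vision.capture("wrist")
cv2.imwrite("pics/w5.png",cv2.convertScaleAbs(im,alpha=1.6))
E
```

```text
after-turn shift [-0.0011  0.0006 -0.0007]
t 8.6 tcp [ 0.4966 -0.2355  0.0208] jaw -0.576 tilt z [ 0. -0. -1.] shift [-0.0011  0.0006 -0.0007] twistz -0.004024433192499455 w 0.08540885163559965 F [ 1.1 -0.   0.4]
```

View pics/w5.png

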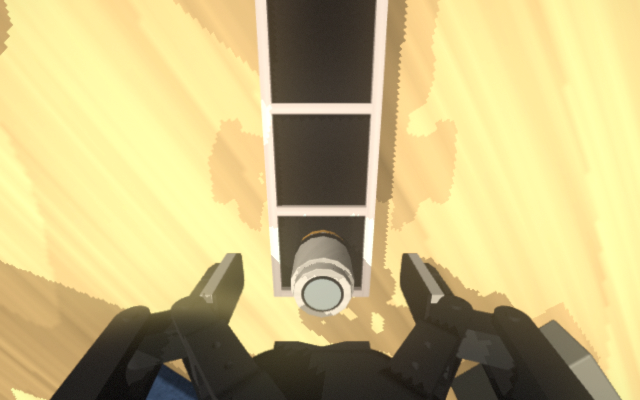

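Objective a stands in the far pocket, centred, with its top at (322,293) and the pocket walls at x 278 to 365. Back for b.

>>> arm_command([
  {"twist": [0,0,0],"xyz": [0,0,-0.02],"hand": 1},
  {"twist": [0,0,0],"xyz": [0,0,-0.03],"hand": 1},
  {"twist": [0,0,0],"xyz": [0,0,-0.03],"hand": 1},
  {"twist": [0,0,-0.13],"xyz": [0,0,-0.02],"hand": 1},
  {"twist": [0,0,-0.14],"xyz": [0,0,0],"hand": 1},
  {"twist": [0,0,-0.14],"xyz": [0,0,0],"hand": 1},
  {"twist": [0,0,-0.14],"xyz": [0,0,0],"hand": 1},
  {"twist": [0,0,-0.14],"xyz": [0,0,0],"hand": 1},
  {"twist": [0,0,-0.14],"xyz": [0,0,0],"hand": 1},
  {"twist": [0,0,-0.14],"xyz": [0,0,0],"hand": 1},
  {"twist": [0,0,-0.14],"xyz": [0,0,0],"hand": 1},
  {"twist": [0,0,-0.14],"xyz": [0,0,0],"hand": 1},
])

```text
t: 9.85
tcp_pos: [0.4965, -0.2354, 0.1208]
eef_rot: [-0.0, 0.431, 0.902, 0.0]
wrist_force: [-0.3, 0.6, 0.1]
gripper_width: 0.0853
```

>>> arm_command([
  {"twist": [0,0,-0.14],"xyz": [0,0,0],"hand": 1},
  {"twist": [0,0,-0.14],"xyz": [0,0,0],"hand": 1},
  {"twist": [0,0,-0.14],"xyz": [0,0,0],"hand": 1},
  {"twist": [0,0,-0.14],"xyz": [0,0,0],"hand": 1},
  {"twist": [0,0,0],"xyz": [0,0,0],"hand": 1},
  {"twist": [0,0,0],"xyz": [0,0,0],"hand": 1},
])

```text
t: 10.45
tcp_pos: [0.4965, -0.2354, 0.1208]
eef_rot: [-0.0, 0.169, 0.986, 0.0]
wrist_force: [-0.4, 0.9, -0.2]
gripper_width: 0.0853
```

```bash
python3 - <<'E'
from h import *
plan([.551,.169,.12],1.235)
E
```

```text
after-turn shift [0.0819 0.3998 0.0008]
t 10.45 tcp [ 0.4965 -0.2354  0.1208] jaw 1.2311 tilt z [-1.e-04  1.e-04 -1.e+00] shift [0.0834 0.3995 0.0008] twistz -0.00393624058164832 w 0.08526262824913015 F [-0.4  0.9 -0.2]
```

>>> arm_command([
  {"twist": [0,0,-0.004],"xyz": [0.0041,0.02,0],"hand": 1},
  {"twist": [0,0,0],"xyz": [0.0091,0.0444,0],"hand": 1},
  {"twist": [0,0,0],"xyz": [0.0091,0.0444,0],"hand": 1},
  {"twist": [0,0,0],"xyz": [0.0091,0.0444,0],"hand": 1},
  {"twist": [0,0,0],"xyz": [0.0091,0.0444,0],"hand": 1},
  {"twist": [0,0,0],"xyz": [0.0091,0.0444,0],"hand": 1},
  {"twist": [0,0,0],"xyz": [0.0091,0.0444,0],"hand": 1},
  {"twist": [0,0,0],"xyz": [0.0091,0.0444,0],"hand": 1},
  {"twist": [0,0,0],"xyz": [0.0091,0.0444,0],"hand": 1},
  {"twist": [0,0,0],"xyz": [0.0051,0.0246,0],"hand": 1},
  {"twist": [0,0,0],"xyz": [0,0,0],"hand": 1},
  {"twist": [0,0,0],"xyz": [0,0,0],"hand": 1},
])

```text
t: 11.65
tcp_pos: [0.5495, 0.1694, 0.1207]
eef_rot: [-0.0, 0.165, 0.986, -0.0]
wrist_force: [-0.1, -1.3, -0.1]
gripper_width: 0.0855
```

```bash
python3 - <<'E'
from h import *
from plant import vision
plan([.551,.169,.024],1.235)
im=vision.capture("wrist")
cv2.imwrite("pics/w6.png",cv2.convertScaleAbs(im,alpha=1.6))
E
```

```text
after-turn shift [-0.0016  0.0002  0.0967]
t 11.65 tcp [0.5495 0.1694 0.1207] jaw 1.2383 tilt z [-5.e-04 -5.e-04 -1.e+00] shift [-0.0016  0.0001  0.0967] twistz 0.0032769006624673302 w 0.08547850640549277 F [-0.1 -1.3 -0.1]
```

View pics/w6.png

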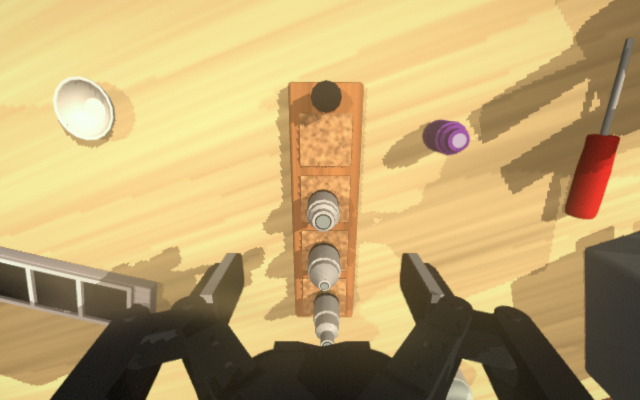

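b's tip is at (323,221), c's at (324,286) and d's at (327,343), all on the line between the fingers. Descend and grip b.

>>> arm_command([
  {"twist": [0,0,0],"xyz": [-0.0015,0,0.02],"hand": 1},
  {"twist": [0,0,0],"xyz": [0,0,0.03],"hand": 1},
  {"twist": [0,0,0],"xyz": [0,0,0.025],"hand": 1},
  {"twist": [0,0,0],"xyz": [0,0,0.015],"hand": 1},
  {"twist": [0,0,0],"xyz": [0,0,0.0065],"hand": 1},
  {"twist": [0,0,0],"xyz": [0,0,0],"hand": 1},
  {"twist": [0,0,0],"xyz": [0,0,0],"hand": -1},
  {"twist": [0,0,0],"xyz": [0,0,0],"hand": -1},
  {"twist": [0,0,0],"xyz": [0,0,0],"hand": -1},
  {"twist": [0,0,0],"xyz": [0,0,0],"hand": -1},
  {"twist": [0,0,0],"xyz": [0,0,0],"hand": -1},
  {"twist": [0,0,0],"xyz": [0,0,0],"hand": -1},
])

```text
t: 12.9
tcp_pos: [0.5517, 0.1688, 0.0252]
eef_rot: [0.001, 0.166, 0.986, 0.0]
wrist_force: [-0.2, 0.1, 4.9]
gripper_width: 0.0272
```

>>> arm_command([
  {"twist": [0,0,0],"xyz": [0,0,0],"hand": -1},
  {"twist": [0,0,0],"xyz": [0,0,0],"hand": -1},
  {"twist": [0,0,0],"xyz": [0,0,0],"hand": -1},
  {"twist": [0,0,0],"xyz": [0,0,0],"hand": -1},
])

```text
t: 13.3
tcp_pos: [0.5517, 0.1688, 0.0252]
eef_rot: [0.001, 0.166, 0.986, 0.0]
wrist_force: [-0.6, -0.1, 5.8]
gripper_width: 0.0265
```

```bash
python3 - <<'E'
from h import *
plan([.551,.169,.024],-.572)
E
```

```text
after-turn shift [-0.0002 -0.0007  0.0012]
t 13.3 tcp [0.5517 0.1688 0.0252] jaw 1.2382 tilt z [ 1.3e-03  2.0e-04 -1.0e+00] shift [ 0.0007 -0.      0.0012] twistz 1.810183331881062 w 0.02646249959044015 F [-0.6 -0.1  5.8]
```

>>> arm_command([
  {"twist": [0,0,0],"xyz": [0,0,-0.01],"hand": -1},
  {"twist": [0,0,0],"xyz": [0,0,-0.025],"hand": -1},
  {"twist": [0,0,0],"xyz": [0,0,-0.03],"hand": -1},
  {"twist": [0,0,0.1],"xyz": [0,0,-0.03],"hand": -1},
  {"twist": [0,0,0.13],"xyz": [0,0,-0.01],"hand": -1},
  {"twist": [0,0,0.13],"xyz": [0,0,0],"hand": -1},
  {"twist": [0,0,0.13],"xyz": [0,0,0],"hand": -1},
  {"twist": [0,0,0.13],"xyz": [0,0,0],"hand": -1},
  {"twist": [0,0,0.13],"xyz": [0,0,0],"hand": -1},
  {"twist": [0,0,0.13],"xyz": [0,0,0],"hand": -1},
  {"twist": [0,0,0.13],"xyz": [0,0,0],"hand": -1},
  {"twist": [0,0,0.13],"xyz": [0,0,0],"hand": -1},
])

```text
t: 14.5
tcp_pos: [0.5508, 0.1686, 0.1294]
eef_rot: [-0.0, 0.674, 0.739, -0.0]
wrist_force: [0.6, -0.0, -1.2]
gripper_width: 0.0269
```

>>> arm_command([
  {"twist": [0,0,0.13],"xyz": [0,0,0],"hand": -1},
  {"twist": [0,0,0.13],"xyz": [0,0,0],"hand": -1},
  {"twist": [0,0,0.13],"xyz": [0,0,0],"hand": -1},
  {"twist": [0,0,0.13],"xyz": [0,0,0],"hand": -1},
  {"twist": [0,0,0.13],"xyz": [0,0,0],"hand": -1},
  {"twist": [0,0,0.02],"xyz": [0,0,0],"hand": -1},
  {"twist": [0,0,0],"xyz": [0,0,0],"hand": -1},
])

```text
t: 15.2
tcp_pos: [0.551, 0.1686, 0.1294]
eef_rot: [-0.0, 0.877, 0.48, -0.0]
wrist_force: [0.2, 0.1, -1.2]
gripper_width: 0.0268
```

```bash
python3 - <<'E'
from h import *
plan([.5263,-.1905,.13],-.572)
E
```

```text
after-turn shift [-0.3153  0.1737 -0.0006]
t 15.2 tcp [0.551  0.1686 0.1294] jaw -0.5699 tilt z [-3.e-04 -0.e+00 -1.e+00] shift [-0.3157  0.173  -0.0006] twistz 0.0021418998715105886 w 0.026791609995601876 F [ 0.2  0.1 -1.2]
```

>>> arm_command([
  {"twist": [0,0,0.002],"xyz": [-0.018,0.01,0],"hand": -1},
  {"twist": [0,0,0],"xyz": [-0.035,0.0192,0],"hand": -1},
  {"twist": [0,0,0],"xyz": [-0.035,0.0192,0],"hand": -1},
  {"twist": [0,0,0],"xyz": [-0.035,0.0192,0],"hand": -1},
  {"twist": [0,0,0],"xyz": [-0.035,0.0192,0],"hand": -1},
  {"twist": [0,0,0],"xyz": [-0.035,0.0192,0],"hand": -1},
  {"twist": [0,0,0],"xyz": [-0.035,0.0192,0],"hand": -1},
  {"twist": [0,0,0],"xyz": [-0.035,0.0192,0],"hand": -1},
  {"twist": [0,0,0],"xyz": [-0.035,0.0192,0],"hand": -1},
  {"twist": [0,0,0],"xyz": [-0.0173,0.0098,0],"hand": -1},
  {"twist": [0,0,0],"xyz": [0,0,0],"hand": -1},
  {"twist": [0,0,0],"xyz": [0,0,0],"hand": -1},
])

```text
t: 16.4
tcp_pos: [0.5253, -0.1902, 0.1292]
eef_rot: [-0.001, 0.878, 0.478, -0.0]
wrist_force: [1.1, -0.1, -1.0]
gripper_width: 0.0267
```

```bash
python3 - <<'E'
from h import *
from plant import vision
plan([.5263,-.1905,.022],-.572)
im=vision.capture("wrist")
cv2.imwrite("pics/w7.png",cv2.convertScaleAbs(im,alpha=1.6))
E
```

```text
after-turn shift [0.0003 0.0011 0.1072]
t 16.4 tcp [ 0.5253 -0.1902  0.1292] jaw -0.5741 tilt z [-6.e-04  8.e-04 -1.e+00] shift [0.0003 0.0011 0.1072] twistz -0.00205668585549601 w 0.026695842717939237 F [ 1.1 -0.1 -1. ]
```

View pics/w7.png

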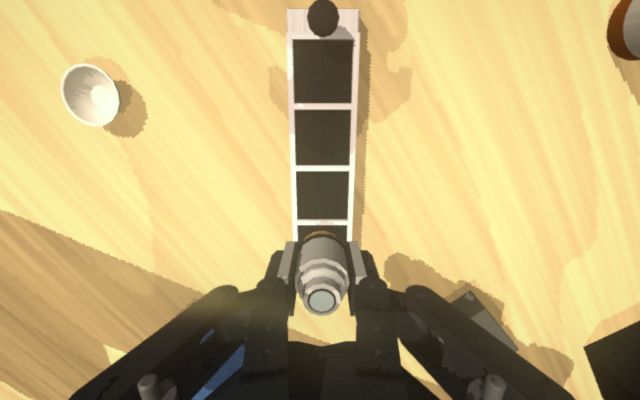

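b hangs upright above the third pocket from the knob, which sits at (322,195) in this view as a's pocket did before. Descend and release.

>>> arm_command([
  {"twist": [0,0,0],"xyz": [0,0.001,0.015],"hand": -1},
  {"twist": [0,0,0],"xyz": [0,0,0.03],"hand": -1},
  {"twist": [0,0,0],"xyz": [0,0,0.03],"hand": -1},
  {"twist": [0,0,0],"xyz": [0,0,0.015],"hand": -1},
  {"twist": [0,0,0],"xyz": [0,0,0.01],"hand": -1},
  {"twist": [0,0,0],"xyz": [0,0,0.005],"hand": -1},
  {"twist": [0,0,0],"xyz": [0,0,0.0025],"hand": -1},
  {"twist": [0,0,0],"xyz": [0,0,0],"hand": -1},
  {"twist": [0,0,0],"xyz": [0,0,0],"hand": -1},
])

```text
t: 17.35
tcp_pos: [0.5272, -0.1911, 0.0226]
eef_rot: [0.001, 0.878, 0.478, 0.0]
wrist_force: [0.6, -0.0, -1.2]
gripper_width: 0.027
```

```bash
python3 - <<'E'
from h import *
plan([.5263,-.1905,.0216],-.572)
E
```

```text
after-turn shift [ 0.     -0.0011  0.001 ]
t 17.35 tcp [ 0.5272 -0.1911  0.0226] jaw -0.5736 tilt z [ 0.0016 -0.0011 -1.    ] shift [ 0.     -0.0011  0.001 ] twistz -0.0015670754965104727 w 0.026953083998447307 F [ 0.6 -0.  -1.2]
```

>>> arm_command([
  {"twist": [0,0,0],"xyz": [0,0,0.001],"hand": -1},
  {"twist": [0,0,0],"xyz": [0,0,0],"hand": -1},
  {"twist": [0,0,0],"xyz": [0,0,0],"hand": -0.2},
  {"twist": [0,0,0],"xyz": [0,0,0],"hand": 0},
  {"twist": [0,0,0],"xyz": [0,0,0],"hand": 1},
  {"twist": [0,0,0],"xyz": [0,0,0],"hand": 1},
  {"twist": [0,0,0],"xyz": [0,0,0],"hand": 1},
  {"twist": [0,0,0],"xyz": [0,0,0],"hand": 1},
  {"twist": [0,0,0],"xyz": [0,0,0],"hand": 1},
])

```text
t: 18.25
tcp_pos: [0.5265, -0.1909, 0.0207]
eef_rot: [-0.0, 0.878, 0.478, -0.0]
wrist_force: [0.1, -0.4, -0.7]
gripper_width: 0.0855
```

```bash
python3 - <<'E'
from h import *
from plant import vision
plan([.5263,-.1905,.0216],1.235)
im=vision.capture("wrist")
cv2.imwrite("pics/w8.png",cv2.convertScaleAbs(im,alpha=1.6))
E
```

```text
after-turn shift [ 0.0003  0.0003 -0.0009]
t 18.25 tcp [ 0.5265 -0.1909  0.0207] jaw -0.574 tilt z [-1.e-04  1.e-04 -1.e+00] shift [ 0.0002 -0.0004 -0.0009] twistz -1.80903396153089 w 0.08548020058496794 F [ 0.1 -0.4 -0.7]
```

View pics/w8.png

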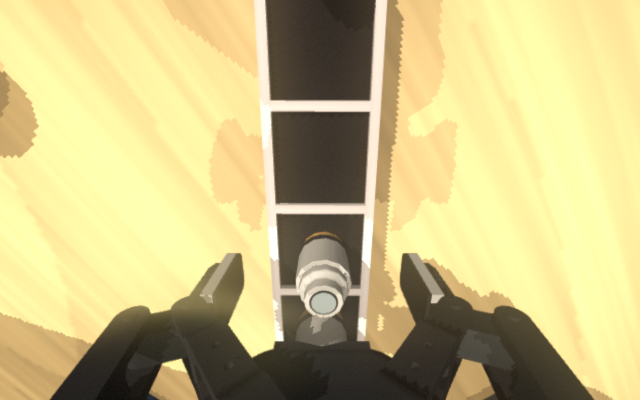

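b stands upright in its pocket, tip at (323,302), with a visible just behind it. Back for c.

>>> arm_command([
  {"twist": [0,0,0],"xyz": [0,0,-0.02],"hand": 1},
  {"twist": [0,0,0],"xyz": [0,0,-0.03],"hand": 1},
  {"twist": [0,0,0],"xyz": [0,0,-0.03],"hand": 1},
  {"twist": [0,0,-0.13],"xyz": [0,0,-0.02],"hand": 1},
  {"twist": [0,0,-0.14],"xyz": [0,0,0],"hand": 1},
  {"twist": [0,0,-0.14],"xyz": [0,0,0],"hand": 1},
  {"twist": [0,0,-0.14],"xyz": [0,0,0],"hand": 1},
  {"twist": [0,0,-0.14],"xyz": [0,0,0],"hand": 1},
  {"twist": [0,0,-0.14],"xyz": [0,0,0],"hand": 1},
  {"twist": [0,0,-0.14],"xyz": [0,0,0],"hand": 1},
  {"twist": [0,0,-0.14],"xyz": [0,0,0],"hand": 1},
  {"twist": [0,0,-0.14],"xyz": [0,0,0],"hand": 1},
])

```text
t: 19.5
tcp_pos: [0.5264, -0.1908, 0.1208]
eef_rot: [-0.0, 0.43, 0.903, 0.0]
wrist_force: [-0.3, -0.2, -0.9]
gripper_width: 0.0853
```

>>> arm_command([
  {"twist": [0,0,-0.14],"xyz": [0,0,0],"hand": 1},
  {"twist": [0,0,-0.14],"xyz": [0,0,0],"hand": 1},
  {"twist": [0,0,-0.14],"xyz": [0,0,0],"hand": 1},
  {"twist": [0,0,-0.14],"xyz": [0,0,0],"hand": 1},
  {"twist": [0,0,0],"xyz": [0,0,0],"hand": 1},
  {"twist": [0,0,0],"xyz": [0,0,0],"hand": 1},
])

```text
t: 20.1
tcp_pos: [0.5264, -0.1908, 0.1208]
eef_rot: [-0.0, 0.168, 0.986, 0.0]
wrist_force: [-0.3, -0.1, 0.9]
gripper_width: 0.0854
```

```bash
python3 - <<'E'
from h import *
plan([.602,.1533,.12],1.235)
E
```

```text
after-turn shift [0.042  0.3498 0.0008]
t 20.1 tcp [ 0.5264 -0.1908  0.1208] jaw 1.2331 tilt z [-1.e-04  1.e-04 -1.e+00] shift [0.0427 0.3497 0.0008] twistz -0.0019481120619366799 w 0.08541430614690909 F [-0.3 -0.1  0.9]
```

>>> arm_command([
  {"twist": [0,0,0],"xyz": [0.0025,0.022,0],"hand": 1},
  {"twist": [0,0,0],"xyz": [0.0053,0.0437,0],"hand": 1},
  {"twist": [0,0,0],"xyz": [0.0053,0.0437,0],"hand": 1},
  {"twist": [0,0,0],"xyz": [0.0053,0.0437,0],"hand": 1},
  {"twist": [0,0,0],"xyz": [0.0053,0.0437,0],"hand": 1},
  {"twist": [0,0,0],"xyz": [0.0053,0.0437,0],"hand": 1},
  {"twist": [0,0,0],"xyz": [0.0053,0.0437,0],"hand": 1},
  {"twist": [0,0,0],"xyz": [0.0053,0.0437,0],"hand": 1},
  {"twist": [0,0,0],"xyz": [0.0026,0.0218,0],"hand": 1},
  {"twist": [0,0,0],"xyz": [0,0,0],"hand": 1},
  {"twist": [0,0,0],"xyz": [0,0,0],"hand": 1},
])

```text
t: 21.2
tcp_pos: [0.6012, 0.1535, 0.1206]
eef_rot: [-0.0, 0.167, 0.986, -0.0]
wrist_force: [0.1, 0.8, 0.3]
gripper_width: 0.0849
```

```bash
python3 - <<'E'
from h import *
from plant import vision
plan([.602,.1533,.024],1.235)
im=vision.capture("wrist")
cv2.imwrite("pics/w9.png",cv2.convertScaleAbs(im,alpha=1.6))
E
```

```text
after-turn shift [-0.0009  0.0002  0.0966]
t 21.2 tcp [0.6012 0.1535 0.1206] jaw 1.2361 tilt z [-7.e-04 -6.e-04 -1.e+00] shift [-0.0009  0.0002  0.0966] twistz 0.0010729938927402927 w 0.08492923467625334 F [0.1 0.8 0.3]
```

View pics/w9.png

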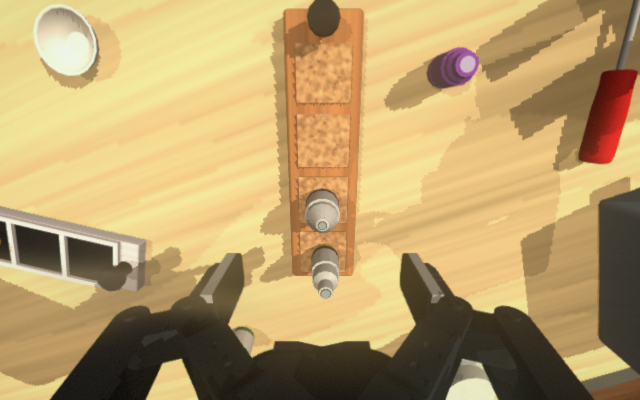

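c's tip is at (322,225) and d's at (325,293), both centred between the fingers. Grip c.

>>> arm_command([
  {"twist": [0,0,0],"xyz": [-0.001,0,0.02],"hand": 1},
  {"twist": [0,0,0],"xyz": [0,0,0.03],"hand": 1},
  {"twist": [0,0,0],"xyz": [0,0,0.025],"hand": 1},
  {"twist": [0,0,0],"xyz": [0,0,0.015],"hand": 1},
  {"twist": [0,0,0],"xyz": [0,0,0.0065],"hand": 1},
  {"twist": [0,0,0],"xyz": [0,0,0],"hand": 1},
  {"twist": [0,0,0],"xyz": [0,0,0],"hand": -1},
  {"twist": [0,0,0],"xyz": [0,0,0],"hand": -1},
  {"twist": [0,0,0],"xyz": [0,0,0],"hand": -1},
  {"twist": [0,0,0],"xyz": [0,0,0],"hand": -1},
  {"twist": [0,0,0],"xyz": [0,0,0],"hand": -1},
  {"twist": [0,0,0],"xyz": [0,0,0],"hand": -1},
])

```text
t: 22.45
tcp_pos: [0.6031, 0.1532, 0.0253]
eef_rot: [0.001, 0.167, 0.986, 0.0]
wrist_force: [-1.3, -0.2, 5.7]
gripper_width: 0.029
```

>>> arm_command([
  {"twist": [0,0,0],"xyz": [0,0,0],"hand": -1},
  {"twist": [0,0,0],"xyz": [0,0,0],"hand": -1},
  {"twist": [0,0,0],"xyz": [0,0,0],"hand": -1},
  {"twist": [0,0,0],"xyz": [0,0,0],"hand": -1},
])

```text
t: 22.85
tcp_pos: [0.6031, 0.1532, 0.0253]
eef_rot: [0.001, 0.167, 0.986, 0.0]
wrist_force: [-0.8, 0.3, 6.5]
gripper_width: 0.0291
```

```bash
python3 - <<'E'
from h import *
plan([.602,.1533,.024],-.572)
E
```

```text
after-turn shift [-0.0004 -0.001   0.0013]
t 22.85 tcp [0.6031 0.1532 0.0253] jaw 1.2361 tilt z [ 1.4e-03  2.0e-04 -1.0e+00] shift [ 0.001  -0.0002  0.0013] twistz 1.8081183853997365 w 0.02909162043404178 F [-0.8  0.3  6.5]
```

c is gripped: 29.1 mm opening on a 30 mm barrel.

>>> arm_command([
  {"twist": [0,0,0],"xyz": [0,0,-0.01],"hand": -1},
  {"twist": [0,0,0],"xyz": [0,0,-0.025],"hand": -1},
  {"twist": [0,0,0],"xyz": [0,0,-0.03],"hand": -1},
  {"twist": [0,0,0.1],"xyz": [0,0,-0.03],"hand": -1},
  {"twist": [0,0,0.13],"xyz": [0,0,-0.01],"hand": -1},
  {"twist": [0,0,0.13],"xyz": [0,0,0],"hand": -1},
  {"twist": [0,0,0.13],"xyz": [0,0,0],"hand": -1},
  {"twist": [0,0,0.13],"xyz": [0,0,0],"hand": -1},
  {"twist": [0,0,0.13],"xyz": [0,0,0],"hand": -1},
  {"twist": [0,0,0.13],"xyz": [0,0,0],"hand": -1},
  {"twist": [0,0,0.13],"xyz": [0,0,0],"hand": -1},
  {"twist": [0,0,0.13],"xyz": [0,0,0],"hand": -1},
])

```text
t: 24.05
tcp_pos: [0.602, 0.153, 0.1293]
eef_rot: [-0.0, 0.674, 0.738, -0.0]
wrist_force: [0.4, 1.1, -1.2]
gripper_width: 0.0292
```

>>> arm_command([
  {"twist": [0,0,0.13],"xyz": [0,0,0],"hand": -1},
  {"twist": [0,0,0.13],"xyz": [0,0,0],"hand": -1},
  {"twist": [0,0,0.13],"xyz": [0,0,0],"hand": -1},
  {"twist": [0,0,0.13],"xyz": [0,0,0],"hand": -1},
  {"twist": [0,0,0.13],"xyz": [0,0,0],"hand": -1},
  {"twist": [0,0,0.02],"xyz": [0,0,0],"hand": -1},
  {"twist": [0,0,0],"xyz": [0,0,0],"hand": -1},
])

```text
t: 24.75
tcp_pos: [0.6022, 0.153, 0.1293]
eef_rot: [-0.0, 0.878, 0.479, -0.0]
wrist_force: [-0.1, -1.0, -0.4]
gripper_width: 0.0288
```

```bash
python3 - <<'E'
from h import *
plan([.5563,-.1445,.13],-.572)
E
```

```text
after-turn shift [-0.275   0.1224 -0.0007]
t 24.75 tcp [0.6022 0.153  0.1293] jaw -0.5719 tilt z [-5.e-04 -0.e+00 -1.e+00] shift [-0.275   0.1224 -0.0007] twistz 0.0001366903258435137 w 0.028823087415550595 F [-0.1 -1.  -0.4]
```

>>> arm_command([
  {"twist": [0,0,0],"xyz": [-0.0196,0.0087,0],"hand": -1},
  {"twist": [0,0,0],"xyz": [-0.0393,0.0175,0],"hand": -1},
  {"twist": [0,0,0],"xyz": [-0.0393,0.0175,0],"hand": -1},
  {"twist": [0,0,0],"xyz": [-0.0393,0.0175,0],"hand": -1},
  {"twist": [0,0,0],"xyz": [-0.0393,0.0175,0],"hand": -1},
  {"twist": [0,0,0],"xyz": [-0.0393,0.0175,0],"hand": -1},
  {"twist": [0,0,0],"xyz": [-0.0393,0.0175,0],"hand": -1},
  {"twist": [0,0,0],"xyz": [-0.0196,0.0087,0],"hand": -1},
  {"twist": [0,0,0],"xyz": [0,0,0],"hand": -1},
  {"twist": [0,0,0],"xyz": [0,0,0],"hand": -1},
])

```text
t: 25.75
tcp_pos: [0.5557, -0.1445, 0.1293]
eef_rot: [-0.0, 0.878, 0.478, 0.0]
wrist_force: [0.5, 0.1, -1.6]
gripper_width: 0.0289
```

```bash
python3 - <<'E'
from h import *
from plant import vision
plan([.5563,-.1445,.022],-.572)
im=vision.capture("wrist")
cv2.imwrite("pics/w10.png",cv2.convertScaleAbs(im,alpha=1.6))
E
```

```text
after-turn shift [0.0003 0.0006 0.1073]
t 25.75 tcp [ 0.5557 -0.1445  0.1293] jaw -0.5742 tilt z [-3.e-04  7.e-04 -1.e+00] shift [0.0003 0.0006 0.1073] twistz -0.0022395272958211088 w 0.028870144983005226 F [ 0.5  0.1 -1.6]
```

View pics/w10.png

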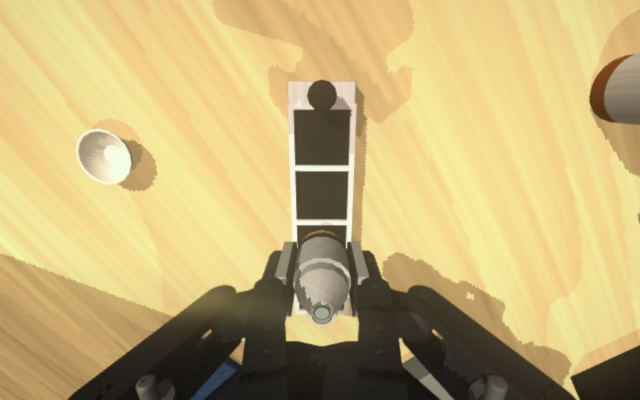

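c is upright in the gripper above the second pocket from the knob, at (322,195), as expected. Place it.

>>> arm_command([
  {"twist": [0,0,0],"xyz": [0,0,0.015],"hand": -1},
  {"twist": [0,0,0],"xyz": [0,0,0.03],"hand": -1},
  {"twist": [0,0,0],"xyz": [0,0,0.03],"hand": -1},
  {"twist": [0,0,0],"xyz": [0,0,0.015],"hand": -1},
  {"twist": [0,0,0],"xyz": [0,0,0.01],"hand": -1},
  {"twist": [0,0,0],"xyz": [0,0,0.005],"hand": -1},
  {"twist": [0,0,0],"xyz": [0,0,0.0025],"hand": -1},
  {"twist": [0,0,0],"xyz": [0,0,0],"hand": -1},
  {"twist": [0,0,0],"xyz": [0,0,0.001],"hand": -1},
  {"twist": [0,0,0],"xyz": [0,0,0],"hand": -1},
])

```text
t: 26.8
tcp_pos: [0.5569, -0.1447, 0.0223]
eef_rot: [0.001, 0.878, 0.478, 0.001]
wrist_force: [-1.0, 1.2, 4.2]
gripper_width: 0.0294
```

>>> arm_command([
  {"twist": [0,0,0],"xyz": [0,0,0],"hand": -0.2},
  {"twist": [0,0,0],"xyz": [0,0,0],"hand": 0},
  {"twist": [0,0,0],"xyz": [0,0,0],"hand": 1},
  {"twist": [0,0,0],"xyz": [0,0,0],"hand": 1},
  {"twist": [0,0,0],"xyz": [0,0,0],"hand": 1},
  {"twist": [0,0,0],"xyz": [0,0,0],"hand": 1},
  {"twist": [0,0,0],"xyz": [0,0,0],"hand": 1},
])

```text
t: 27.5
tcp_pos: [0.5559, -0.1444, 0.0207]
eef_rot: [-0.0, 0.878, 0.478, -0.0]
wrist_force: [-0.3, -0.3, 0.1]
gripper_width: 0.0855
```

```bash
python3 - <<'E'
from h import *
from plant import vision
plan([.5563,-.1445,.022],1.235)
im=vision.capture("wrist")
cv2.imwrite("pics/w11.png",cv2.convertScaleAbs(im,alpha=1.6))
E
```

```text
after-turn shift [-0.0004  0.     -0.0013]
t 27.5 tcp [ 0.5559 -0.1444  0.0207] jaw -0.574 tilt z [-1.e-04  1.e-04 -1.e+00] shift [ 0.0001  0.0004 -0.0013] twistz -1.8089728642620706 w 0.08548445024861147 F [-0.3 -0.3  0.1]
```

View pics/w11.png

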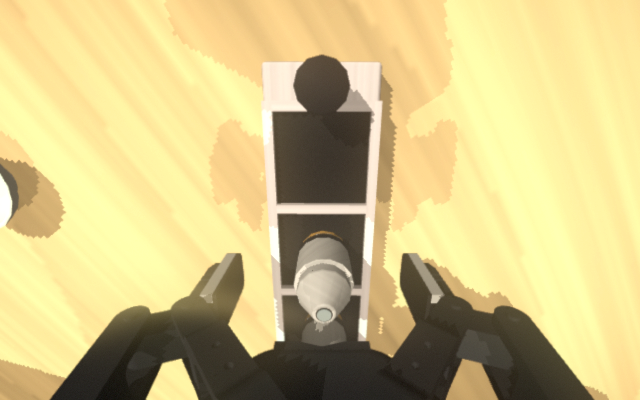

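c stands in its pocket, tip at (323,315). The only pocket still empty ahead is the knob-side one at (322,157). Back for d.

>>> arm_command([
  {"twist": [0,0,0],"xyz": [0,0,-0.02],"hand": 1},
  {"twist": [0,0,0],"xyz": [0,0,-0.03],"hand": 1},
  {"twist": [0,0,0],"xyz": [0,0,-0.03],"hand": 1},
  {"twist": [0,0,-0.13],"xyz": [0,0,-0.02],"hand": 1},
  {"twist": [0,0,-0.14],"xyz": [0,0,0],"hand": 1},
  {"twist": [0,0,-0.14],"xyz": [0,0,0],"hand": 1},
  {"twist": [0,0,-0.14],"xyz": [0,0,0],"hand": 1},
  {"twist": [0,0,-0.14],"xyz": [0,0,0],"hand": 1},
  {"twist": [0,0,-0.14],"xyz": [0,0,0],"hand": 1},
  {"twist": [0,0,-0.14],"xyz": [0,0,0],"hand": 1},
  {"twist": [0,0,-0.14],"xyz": [0,0,0],"hand": 1},
  {"twist": [0,0,-0.14],"xyz": [0,0,0],"hand": 1},
])

```text
t: 28.75
tcp_pos: [0.5558, -0.1443, 0.1208]
eef_rot: [-0.0, 0.43, 0.903, 0.0]
wrist_force: [0.7, -0.3, 1.1]
gripper_width: 0.0856
```

>>> arm_command([
  {"twist": [0,0,-0.14],"xyz": [0,0,0],"hand": 1},
  {"twist": [0,0,-0.14],"xyz": [0,0,0],"hand": 1},
  {"twist": [0,0,-0.14],"xyz": [0,0,0],"hand": 1},
  {"twist": [0,0,-0.14],"xyz": [0,0,0],"hand": 1},
  {"twist": [0,0,0],"xyz": [0,0,0],"hand": 1},
  {"twist": [0,0,0],"xyz": [0,0,0],"hand": 1},
])

```text
t: 29.35
tcp_pos: [0.5559, -0.1444, 0.1208]
eef_rot: [-0.0, 0.168, 0.986, 0.0]
wrist_force: [0.1, -0.3, 0.1]
gripper_width: 0.0854
```

```bash
python3 - <<'E'
from h import *
plan([.655,.1368,.12],1.235)
E
```

```text
after-turn shift [-0.0009  0.2981  0.0008]
t 29.35 tcp [ 0.5559 -0.1444  0.1208] jaw 1.2331 tilt z [-2.e-04  1.e-04 -1.e+00] shift [-0.0004  0.2981  0.0008] twistz -0.001922392119716676 w 0.08537563348907388 F [ 0.1 -0.3  0.1]
```

>>> arm_command([
  {"twist": [0,0,0],"xyz": [0,0.0211,0],"hand": 1},
  {"twist": [0,0,0],"xyz": [0,0.0426,0],"hand": 1},
  {"twist": [0,0,0],"xyz": [0,0.0426,0],"hand": 1},
  {"twist": [0,0,0],"xyz": [0,0.0426,0],"hand": 1},
  {"twist": [0,0,0],"xyz": [0,0.0426,0],"hand": 1},
  {"twist": [0,0,0],"xyz": [0,0.0426,0],"hand": 1},
  {"twist": [0,0,0],"xyz": [0,0.0426,0],"hand": 1},
  {"twist": [0,0,0],"xyz": [0,0.0213,0],"hand": 1},
  {"twist": [0,0,0],"xyz": [0,0,0],"hand": 1},
  {"twist": [0,0,0],"xyz": [0,0,0],"hand": 1},
])

```text
t: 30.35
tcp_pos: [0.6534, 0.1373, 0.1205]
eef_rot: [-0.0, 0.167, 0.986, -0.0]
wrist_force: [-0.4, -0.5, -0.5]
gripper_width: 0.0851
```

```bash
python3 - <<'E'
from h import *
from plant import vision
plan([.655,.1368,.024],1.235)
im=vision.capture("wrist")
cv2.imwrite("pics/w12.png",cv2.convertScaleAbs(im,alpha=1.6))
E
```

```text
after-turn shift [-0.0017  0.0002  0.0965]
t 30.35 tcp [0.6534 0.1373 0.1205] jaw 1.2359 tilt z [-1.e-03 -6.e-04 -1.e+00] shift [-0.0017  0.0002  0.0965] twistz 0.0009421511899736501 w 0.0851470744707588 F [-0.4 -0.5 -0.5]
```

View pics/w12.png

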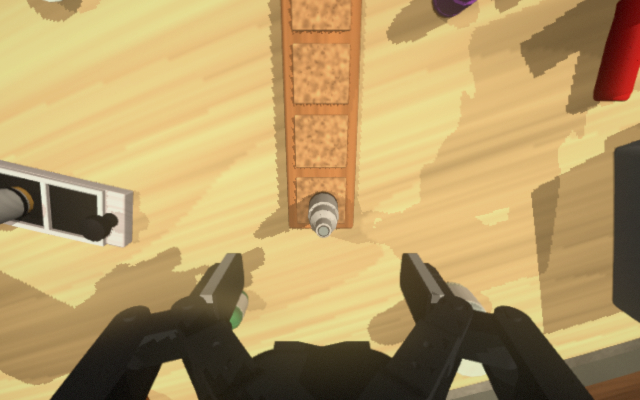

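d's tip is at (324,231), centred. A green bottle (240,305) and a white jar are near the fingers, so I'll check clearance first.

```bash
python3 - <<'E'
from h import *
from plant import vision
m=vision.camera_model("top")
print("green",p2w(m,[(328,128)],0.0),p2w(m,[(327,114)],.05))
print("jar",p2w(m,[(216,92)],0.0),p2w(m,[(206,70)],.06))
t=np.array([.655,.1368]);j=np.array([np.cos(1.235),np.sin(1.235)])
print("finger backs",t+.057*j,t-.057*j)
E
```

```text
green [[0.73044951 0.00353081 0.        ]] [[0.73881267 0.00501286 0.05      ]]
jar [[0.81579064 0.23118419 0.        ]] [[0.83081051 0.23236436 0.06      ]]
finger backs [0.6737827  0.19061645] [0.6362173  0.08298355]
```

Both are more than 100 mm away. Grip d.

>>> arm_command([
  {"twist": [0,0,0],"xyz": [-0.0015,0,0.02],"hand": 1},
  {"twist": [0,0,0],"xyz": [0,0,0.03],"hand": 1},
  {"twist": [0,0,0],"xyz": [0,0,0.025],"hand": 1},
  {"twist": [0,0,0],"xyz": [0,0,0.015],"hand": 1},
  {"twist": [0,0,0],"xyz": [0,0,0.0065],"hand": 1},
  {"twist": [0,0,0],"xyz": [0,0,0],"hand": 1},
  {"twist": [0,0,0],"xyz": [0,0,0],"hand": -1},
  {"twist": [0,0,0],"xyz": [0,0,0],"hand": -1},
  {"twist": [0,0,0],"xyz": [0,0,0],"hand": -1},
  {"twist": [0,0,0],"xyz": [0,0,0],"hand": -1},
  {"twist": [0,0,0],"xyz": [0,0,0],"hand": -1},
  {"twist": [0,0,0],"xyz": [0,0,0],"hand": -1},
])

```text
t: 31.6
tcp_pos: [0.6558, 0.1367, 0.0252]
eef_rot: [0.001, 0.167, 0.986, 0.0]
wrist_force: [-1.2, 0.5, 5.1]
gripper_width: 0.0244
```

>>> arm_command([
  {"twist": [0,0,0],"xyz": [0,0,0],"hand": -1},
  {"twist": [0,0,0],"xyz": [0,0,0],"hand": -1},
  {"twist": [0,0,0],"xyz": [0,0,0],"hand": -1},
  {"twist": [0,0,0],"xyz": [0,0,0],"hand": -1},
])

```text
t: 32.0
tcp_pos: [0.6558, 0.1367, 0.0252]
eef_rot: [0.001, 0.167, 0.986, 0.0]
wrist_force: [-0.2, 0.8, 5.7]
gripper_width: 0.0248
```

```bash
python3 - <<'E'
from h import *
plan([.655,.1368,.024],-.572)
E
```

```text
after-turn shift [-0.0003 -0.0007  0.0012]
t 32.0 tcp [0.6558 0.1367 0.0252] jaw 1.236 tilt z [ 1.3e-03  2.0e-04 -1.0e+00] shift [ 0.0008 -0.0002  0.0012] twistz 1.8080452371201194 w 0.02478035289407148 F [-0.2  0.8  5.7]
```

>>> arm_command([
  {"twist": [0,0,0],"xyz": [0,0,-0.01],"hand": -1},
  {"twist": [0,0,0],"xyz": [0,0,-0.025],"hand": -1},
  {"twist": [0,0,0],"xyz": [0,0,-0.03],"hand": -1},
  {"twist": [0,0,0.1],"xyz": [0,0,-0.03],"hand": -1},
  {"twist": [0,0,0.13],"xyz": [0,0,-0.01],"hand": -1},
  {"twist": [0,0,0.13],"xyz": [0,0,0],"hand": -1},
  {"twist": [0,0,0.13],"xyz": [0,0,0],"hand": -1},
  {"twist": [0,0,0.13],"xyz": [0,0,0],"hand": -1},
  {"twist": [0,0,0.13],"xyz": [0,0,0],"hand": -1},
  {"twist": [0,0,0.13],"xyz": [0,0,0],"hand": -1},
  {"twist": [0,0,0.13],"xyz": [0,0,0],"hand": -1},
  {"twist": [0,0,0.13],"xyz": [0,0,0],"hand": -1},
])

```text
t: 33.2
tcp_pos: [0.6548, 0.1365, 0.1291]
eef_rot: [-0.0, 0.674, 0.738, -0.0]
wrist_force: [0.9, -1.2, -0.1]
gripper_width: 0.025
```

>>> arm_command([
  {"twist": [0,0,0.13],"xyz": [0,0,0],"hand": -1},
  {"twist": [0,0,0.13],"xyz": [0,0,0],"hand": -1},
  {"twist": [0,0,0.13],"xyz": [0,0,0],"hand": -1},
  {"twist": [0,0,0.13],"xyz": [0,0,0],"hand": -1},
  {"twist": [0,0,0.13],"xyz": [0,0,0],"hand": -1},
  {"twist": [0,0,0.02],"xyz": [0,0,0],"hand": -1},
  {"twist": [0,0,0],"xyz": [0,0,0],"hand": -1},
])

```text
t: 33.9
tcp_pos: [0.655, 0.1365, 0.1292]
eef_rot: [-0.0, 0.878, 0.479, -0.0]
wrist_force: [0.2, -0.1, -1.5]
gripper_width: 0.0248
```

```bash
python3 - <<'E'
from h import *
plan([.586,-.0982,.13],-.572)
E
```

```text
after-turn shift [-0.2347  0.069  -0.0008]
t 33.9 tcp [0.655  0.1365 0.1292] jaw -0.572 tilt z [-7.e-04 -1.e-04 -1.e+00] shift [-0.2347  0.069  -0.0008] twistz 3.0115252295459527e-05 w 0.02482492376229612 F [ 0.2 -0.1 -1.5]
```

>>> arm_command([
  {"twist": [0,0,0],"xyz": [-0.0196,0.0057,0],"hand": -1},
  {"twist": [0,0,0],"xyz": [-0.0391,0.0115,0],"hand": -1},
  {"twist": [0,0,0],"xyz": [-0.0391,0.0115,0],"hand": -1},
  {"twist": [0,0,0],"xyz": [-0.0391,0.0115,0],"hand": -1},
  {"twist": [0,0,0],"xyz": [-0.0391,0.0115,0],"hand": -1},
  {"twist": [0,0,0],"xyz": [-0.0391,0.0115,0],"hand": -1},
  {"twist": [0,0,0],"xyz": [-0.0196,0.0058,0],"hand": -1},
  {"twist": [0,0,0],"xyz": [0,0,0],"hand": -1},
  {"twist": [0,0,0],"xyz": [0,0,0],"hand": -1},
])

```text
t: 34.8
tcp_pos: [0.5853, -0.0988, 0.1294]
eef_rot: [-0.0, 0.879, 0.478, -0.0]
wrist_force: [0.5, 0.1, -1.7]
gripper_width: 0.0249
```

```bash
python3 - <<'E'
from h import *
from plant import vision
plan([.586,-.0982,.022],-.572)
im=vision.capture("wrist")
cv2.imwrite("pics/w13.png",cv2.convertScaleAbs(im,alpha=1.6))
E
```

```text
after-turn shift [0.0009 0.0003 0.1074]
t 34.8 tcp [ 0.5853 -0.0988  0.1294] jaw -0.5751 tilt z [-2.e-04  3.e-04 -1.e+00] shift [0.0009 0.0003 0.1074] twistz -0.0030724727527648987 w 0.0249127945708533 F [ 0.5  0.1 -1.7]
```

View pics/w13.png

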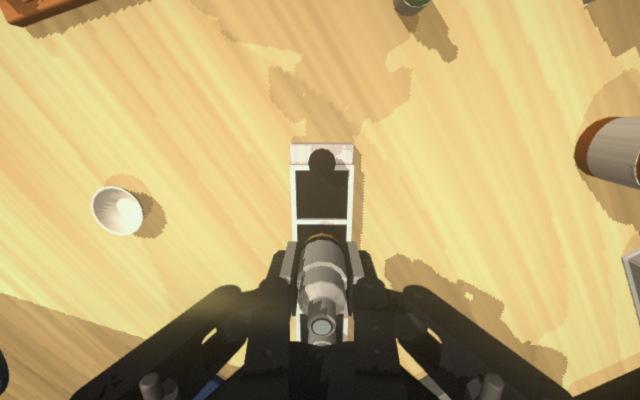

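d is upright in the gripper over the knob-end pocket at (322,195). Place and release.

>>> arm_command([
  {"twist": [0,0,0],"xyz": [0.0005,0,0.015],"hand": -1},
  {"twist": [0,0,0],"xyz": [0,0,0.03],"hand": -1},
  {"twist": [0,0,0],"xyz": [0,0,0.03],"hand": -1},
  {"twist": [0,0,0],"xyz": [0,0,0.015],"hand": -1},
  {"twist": [0,0,0],"xyz": [0,0,0.01],"hand": -1},
  {"twist": [0,0,0],"xyz": [0,0,0.005],"hand": -1},
  {"twist": [0,0,0],"xyz": [0,0,0.0025],"hand": -1},
  {"twist": [0,0,0],"xyz": [0,0,0],"hand": -1},
  {"twist": [0,0,0],"xyz": [0,0,0.001],"hand": -1},
  {"twist": [0,0,0],"xyz": [0,0,0],"hand": -1},
])

```text
t: 35.85
tcp_pos: [0.587, -0.0979, 0.0222]
eef_rot: [0.001, 0.878, 0.478, 0.001]
wrist_force: [-0.2, 1.1, 3.8]
gripper_width: 0.0248
```

>>> arm_command([
  {"twist": [0,0,0],"xyz": [0,0,0],"hand": -0.25},
  {"twist": [0,0,0],"xyz": [0,0,0],"hand": 0},
  {"twist": [0,0,0],"xyz": [0,0,0],"hand": 1},
  {"twist": [0,0,0],"xyz": [0,0,0],"hand": 1},
  {"twist": [0,0,0],"xyz": [0,0,0],"hand": 1},
  {"twist": [0,0,0],"xyz": [0,0,0],"hand": 1},
  {"twist": [0,0,0],"xyz": [0,0,0],"hand": 1},
])

```text
t: 36.55
tcp_pos: [0.5861, -0.0976, 0.0207]
eef_rot: [-0.0, 0.878, 0.478, -0.0]
wrist_force: [0.4, 0.3, -0.1]
gripper_width: 0.0854
```

```bash
python3 - <<'E'
from h import *
from plant import vision
plan([.586,-.0982,.022],-.572)
im=vision.capture("wrist")
cv2.imwrite("pics/w14.png",cv2.convertScaleAbs(im,alpha=1.6))
E
```

```text
after-turn shift [-0.0005  0.0003 -0.0013]
t 36.55 tcp [ 0.5861 -0.0976  0.0207] jaw -0.574 tilt z [-1.e-04  0.e+00 -1.e+00] shift [-0.0005  0.0003 -0.0013] twistz -0.002000927257927554 w 0.08535171445283267 F [ 0.4  0.3 -0.1]
```

View pics/w14.png

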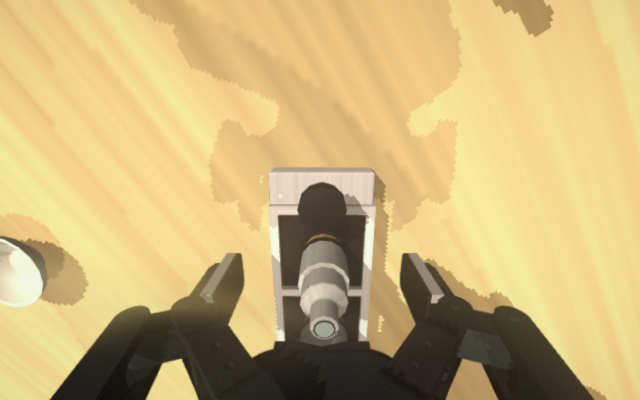

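d stands in the knob-end pocket. Retreat straight up, then back along the rack to look over everything.

>>> arm_command([
  {"twist": [0,0,0],"xyz": [0,0,-0.02],"hand": 1},
  {"twist": [0,0,0],"xyz": [0,0,-0.04],"hand": 1},
  {"twist": [0,0,0],"xyz": [0,0,-0.04],"hand": 1},
  {"twist": [0,0,0],"xyz": [0,0,-0.04],"hand": 1},
  {"twist": [0,0,0],"xyz": [-0.04,0,-0.03],"hand": 1},
  {"twist": [0,0,0],"xyz": [-0.04,0,0],"hand": 1},
  {"twist": [0,0,0],"xyz": [-0.03,0,0],"hand": 1},
  {"twist": [0,0,0],"xyz": [0,0,0],"hand": 1},
  {"twist": [0,0,0],"xyz": [0,0,0],"hand": 1},
  {"twist": [0,0,0],"xyz": [0,0,0],"hand": 1},
])

```text
t: 37.6
tcp_pos: [0.5266, -0.1893, 0.1906]
eef_rot: [-0.0, 0.878, 0.478, 0.0]
wrist_force: [0.0, 0.3, 0.1]
gripper_width: 0.0856
```

```bash
python3 - <<'E'
from h import *
from plant import vision
import pickle
m=vision.camera_model("wrist");im=vision.capture("wrist");pickle.dump(m,open("w15.pkl","wb"))
cv2.imwrite("pics/w15.png",cv2.convertScaleAbs(im,alpha=1.6))
cv2.imwrite("pics/w15z.png",cv2.resize(cv2.convertScaleAbs(im[90:290,260:390],alpha=1.5),None,fx=3,fy=3,interpolation=cv2.INTER_CUBIC))
t=vision.capture("scene"); cv2.imwrite("pics/s15.png",cv2.resize(cv2.convertScaleAbs(t[180:290,120:420],alpha=1.5),None,fx=2.6,fy=2.6,interpolation=cv2.INTER_CUBIC))
E
```

```text
(no output)
```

View pics/w15z.png

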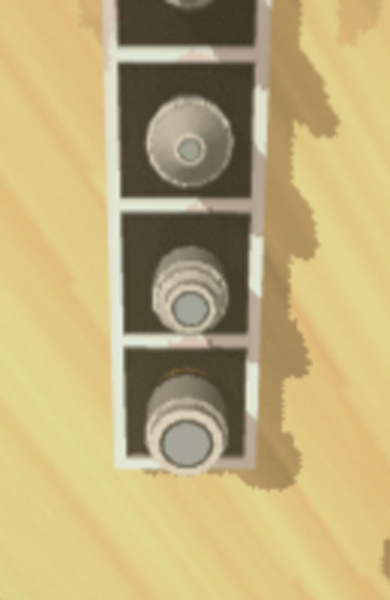

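View pics/s15.png

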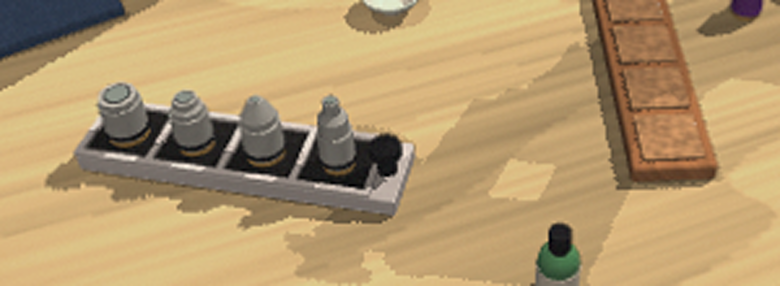

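All four stand upright. From the knob the order is d, c, b, a, which is the reverse of the start. One numeric check, then hand in.

```bash
python3 - <<'E'
from h import *
from plant import order
import pickle
np.set_printoptions(precision=1,suppress=True)
m=pickle.load(open("w15.pkl","rb"))
z=lambda a:(np.array(a)+.5)/3-.5+[260,90]
T=p2w(m,z([(186,444),(190,308),(190,149)]),[.055,.062,.069])[:,:2]
P=[[(122,345),(246,347),(243,458),(124,458)],[(121,211),(250,211),(247,336),(123,336)],[(118,62),(254,62),(252,198),(120,198)]]
C=np.array([p2w(m,z(q),.017)[:,:2].mean(0) for q in P])
a=-.572;R=np.array([[np.cos(a),-np.sin(a)],[np.sin(a),np.cos(a)]])
print("a,b,c offsets in rack x,y mm:",((T-C)@R)*1e3)
E
```

```text
a,b,c offsets in rack x,y mm: [[ 0.9  0.2]
 [ 1.6  0.2]
 [ 1.2 -0.7]]
```

```bash
python3 - <<'E'
from plant import order,readout
print(readout.sense()['t']); order.close_job()
E
```

```text
37.7
the job is handed in; nothing more can be done
```

I moved all four objectives to the aluminium rack in reverse order and handed the job in at 37.7 s of the 88 s allowed. The wooden rack held a, b, c, d counted from its knob. The aluminium rack now holds d, c, b, a counted from its knob.

**Last checks:**
- **Upright:** the final scene picture shows all four standing upright, one per pocket. The gripper was open and clear above the rack.
- **Position:** a, b and c measured within 2 mm of their pocket centres in the final wrist picture.
- **Objective d:** its nose was cut off in the close-up I measured from, so I have no final number for it. It was released with the tool about 0.6 mm from the pocket centre I had worked out. Both the wrist picture at release and the final scene picture show it upright in the knob-end pocket.

No check failed. The position estimates from the top and wrist cameras differed by about 2 mm, in line with the stated calibration, so I used rounded in-between values.

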